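# Set the warming lamp over the doughnuts and lock it with the ratchet spanner

### The job

The warming lamp's swing arm has worked loose on its post. Swing the lamp back over the middle of the tray of doughnuts, then lock it there by tightening the cap nut on top of the post with the ratchet ring spanner: firmly, to about 1.5 newton-metres, and do not force it to anywhere near 3. Take the spanner off and lay it flat on the counter again, leaving the doughnuts, the sauce bottle and the yogurt tub where they are.

Things in the scene. Friction and masses are not known exactly. Their poses are not given: they have to be found in the camera images.
- lamp_post: fixed lamp stand: round foot 92 mm across, column 27 mm thick; origin at the centre of the foot's underside, on the vertical axis that column, arm hub, washer and nut share; z up
- lamp_arm: swing arm on the post: hub 42 mm across, top 197 mm above the counter; level tube 14 mm thick along the arm's own -x axis, its centre line 163 mm above the counter, bare from 40 to 145 mm from the axis. Origin as the post's. While the nut is loose it swings with 0.15 N m of friction and stays where it is left; it reaches 100 degrees to either side of the post's own -x axis
- lamp_center (a point): centre of the lamp shade's lower rim (shade 120 mm across, 67 mm high, hung under the arm's end), 212 mm from the post's axis, 96 mm above the counter
- cap_nut: steel square cap nut, 28 mm across flats; origin on its axis at its underside, 204 mm above the counter when down and up to 6 mm more while backed off; square part 18 mm high, then a 7 mm taper into a round dome 24 mm across, 33 mm high in all. Its own x axis is square to one of the flats. It tightens clockwise seen from above, stays where it is left, and starts backed off by an unknown part of a turn
- nut_top (a point): top of the nut's dome. At first the nut turns with about 0.2 N m; once it bears on the washer the resistance climbs by about 1.3 N m per radian of further turning
- key_washer: 60 mm steel washer, 4 mm thick, under the cap nut, keyed so that it does not turn; its top is 204 mm above the counter. It carries the nut's clamping force to the arm's hub: about 100 N for each N m that the nut is tightened with. Origin at the centre of its underside
- spanner: loose steel ratchet ring spanner, 200 mm long, about 0.39 kg, lying flat; origin on the ring's axis at its underside, x along the handle away from the ring, z up. Ring 68 mm across, 16 mm thick, open through, with a square 30 mm across flats that can turn inside it; at the start one of its flats is square to the handle (faces along x). Fully seated over the nut, the ring lies on the washer
- spanner_grip (a point): middle of the spanner's handle, 85 mm from the ring's axis, 8 mm above its underside. The handle is 16 mm wide and 10 mm thick, bare from 52 to 138 mm from the ring's axis, then an eye 23 mm across; it balances 46 mm from the ring's axis
- spanner_ring_mid (a point): centre of the ring at half its thickness. This side up and seated on the nut, the square drives the nut when the handle swings clockwise seen from above, with up to 30 degrees of lost motion after a return; it slips with soft clicks (0.1 N m or less) when the handle swings back. Pull it off slowly and level once the handle is eased back
- tray: fixed white card tray holding the doughnuts, to the left or the right of the lamp post; 287 by 253 mm, 51 mm high, walls 4 mm, open at the top; origin at the centre of its underside, its long side along its own x axis
- doughnut_a: loose chocolate doughnut, 100 mm across, 40 mm high, in the tray; origin at the centre of its underside
- doughnut_b: a second one, the same
- sauce: loose white sauce bottle with a blue cap, 174 mm high, standing at the left front of the counter; origin at the centre of its underside
- yogurt: loose yogurt tub, 72 mm across and 71 mm high, at the left front of the counter; origin at the centre of its underside

How it is judged:
By the outcome, as a careful person would: the job done as asked, in the order asked, and still so for the second after the job is handed in, with the robot touching nothing.
It also fails if it takes over 72 s, if anything falls off the work surface, if the arm or the gripper's body presses on something with over 40 N, if the wrist force passes 120 N, or if a joint passes its speed limit or range.

### The arm

A 6-joint arm with a two-finger parallel gripper is mounted at the origin on a cart in front of the work surface, level with it; the furniture and walls round the work are solid. World frame = base frame: x ahead of the robot, y to its left, z up, the work surface at z = 0. Lengths are in mm, angles in rad, forces in N, time in s.
With the tool pointing down it reaches from about 275 to 1000 mm from the base axis. Payload 8.4 kg.
Tool frame: the origin (TCP) lies midway between the tips of the shut fingers; the grasp point (between the pads) lies grip_depth behind it (grip_depth is the distance from the TCP to the grasp point, in mm); z points along the fingers, y is the line along which they close (so a half turn about z gives the same grasp; the last joint's range is limited). The gripper opens to 85 mm and grips with 20 to 120 N. Pads are 22 mm wide; open, the fingers measure 114 mm over their backs; the gripper's body (76 mm by 85 mm) begins 54 mm behind the grasp point. The pads swing forward as they close: fully open they stand 13 mm farther back than shut.
Start: joints at [-1.261, 0.353, 1.633, -0, 1.155, -0.002], TCP at [191.731, -594.867, 231.281] pointing down, gripper open.
Joint ranges: [-2.63, 2.63], [-0.92, 2.1], [0.06, 2.66], [-1.3, 4.44], [0, 2.69], [-3.02, 3.02]. Speed limits (rad/s): [2.22, 2.22, 2.79, 3.14, 3.14, 3.14].

### API

Orientations are given as [roll, pitch, yaw] about the fixed x, y, z axes, in that order (R = Rz(yaw) Ry(pitch) Rx(roll)).
In Python, from rig import * gives the robot as it stands.
- The arm moves only by the shell command python3 -m creep 'ROWS' [FORCE]. ROWS is JSON, a list of rows, each an object of numbers: "x", "y", "z": the shift along the tool's x, y, z in mm; "rx", "ry", "rz": the turn, a rotation vector about the tool's x, y, z in rad; "hand": the finger opening in mm, from 0 to 85.4. A call has 1 to 20 rows; each row shifts and turns the commanded pose from where the row before left it, along the tool's axes as they then stand; what a row does not reach is not made up. A row lasts 1/8 s, in which the tool goes at most 62.5 mm and 10.7 degrees, less where a joint would pass 70% of its speed; a pose out of reach is approached as far as the arm can. A call with a gripper value outside its range is refused whole. The fingers move at their own pace and stop on an object; FORCE is the grip in N (left out, the last holds). Time passes only in rows, so rows that do not move let the fingers close. It gives the time, the measured TCP pose, the force, the opening and the grip force at its end, in the units of the state.
- sense(): the state, without advancing time (a new reading comes with each control period).
- grab_frame(name): name is "side" or "top"; returns the picture (480x640x3 uint8, red, green, blue); there is no depth.
- get_calibration(name): a dict with "K" (3x3 intrinsics, pixels), "R" (3x3) and "t" (3): a world point X has camera coordinates R X + t. Camera axes: x right, y down, z forward; pixel columns grow to the right and rows downward; lengths in mm; the calibration is good to about 2 mm. A picture is of the moment at which its call begins. get_calibration takes no time and is no camera call.
- sign_off(): hands the job in; it is judged then, once.
The state is a dict: "clock": time; "qpos": joint angles; "qvel": joint speeds; "joint_efforts": joint torques, N m; "eef_pos": TCP position; "tcp_rot": TCP orientation; "contact_force": force on the tool from outside, world axes, zero at the start; "wrist_torque": the same for the moment, N m; "opening": opening from 0.0 (shut) to 1.0 (fully open); "grasp_force": force on a finger pad.
Only numpy, scipy, OpenCV 4.12 (cv2) and the standard library are available. Lean on these libraries where they do the work, as an engineer would, in place of code of your own. Each camera call takes 0.05 s, during which the arm holds its last target. There are 200 camera calls.

## Working session

There is one attempt and no reset: what is moved stays moved. The work goes in short steps, Python scripts to look and compute and a shell command to move; the robot and the scene stay as the last step left them, time stands still between calls to the robot, and variables do not carry over. Pictures are saved under pics/ and viewed, at most 13 in all, crops included, and the job is handed in when it is done.

```bash
ls; mkdir -p pics; python3 - <<'E'
from rig import *
import cv2
for n in("side","top"):
    f=grab_frame(n); cv2.imwrite(f"pics/{n}0.png",f[:,:,::-1])
    c=get_calibration(n); print(n,c["K"],c["R"],c["t"], -c["R"].T@c["t"])
s=sense();print(s)
E
```

```text
pics
side [[502.90492334   0.         324.89539017]
 [  0.         502.90492334 233.13859182]
 [  0.           0.           1.        ]] [[ 0.93913793 -0.34339382 -0.01003102]
 [-0.20183441 -0.5278923  -0.82498036]
 [ 0.27799786  0.77679496 -0.56507237]] [-431.38740526  235.23982325 1581.40347335] [   12.98498504 -1252.38072131  1083.34838923]
top [[573.41849026   0.         306.99655274]
 [  0.         573.41849026 232.00196724]
 [  0.           0.           1.        ]] [[-0.17718603 -0.98411427 -0.01114558]
 [-0.77111841  0.14585602 -0.61975997]
 [ 0.61154028 -0.10121825 -0.78471227]] [ 136.40026501  455.36872427 1773.55115731] [-709.28654156  247.33091835 1675.46693006]
{'clock': 0.1, 'qpos': array([-1.26140327e+00,  3.53604006e-01,  1.63404659e+00, -1.82044147e-05,
        1.15518812e+00, -2.37875759e-03]), 'qvel': array([-5.87603003e-04, -8.03275338e-04, -2.76058063e-03, -8.61766207e-05,
       -1.61798600e-03,  3.04273179e-04]), 'joint_efforts': array([-1.00492209e-03, -6.06361556e+01, -3.42817318e+01,  4.07518337e-05,
        3.81680700e-03, -2.31473997e-06]), 'eef_pos': array([ 191.59614628, -594.47008324,  230.62669651]), 'tcp_rot': array([-3.14034655e+00,  1.36813769e-05,  3.11779186e-01]), 'contact_force': array([-0.83880324,  0.66159946,  0.30921876]), 'wrist_torque': array([-0.01503775,  0.00096258, -0.07743465]), 'grasp_force': 0.0, 'opening': 0.9973479291897771}
```

View pics/side0.png

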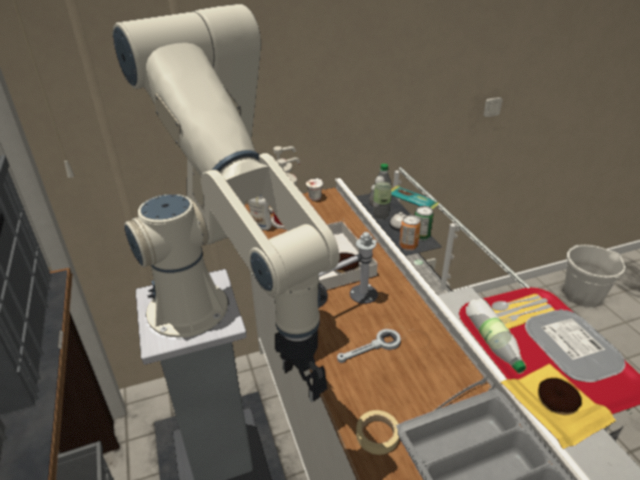

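View pics/top0.png

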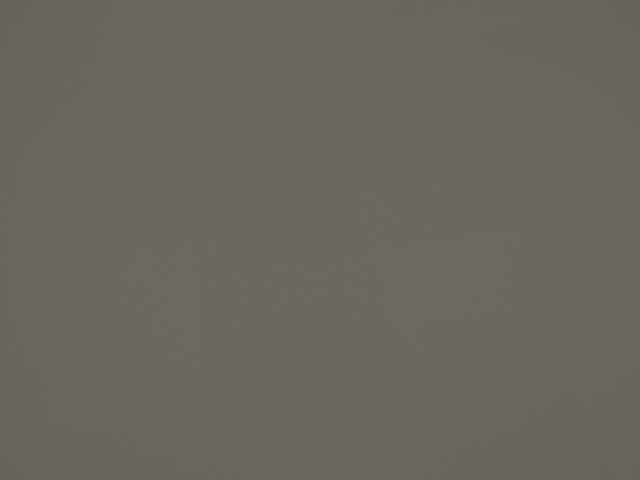

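The side view shows the post foot at about (363,293), the nut at (366,238), the spanner ring at (387,339) with its eye at (342,356), and the tray at about (345,255), partly hidden by the arm. The top view is uniformly grey, so I'll retry it and crop the side view.

```bash
python3 - <<'E'
from rig import *
import cv2, numpy as np
f=grab_frame("top"); print(f.std(axis=(0,1)),f.mean(axis=(0,1)))
f=grab_frame("side"); cv2.imwrite("pics/side1.png",cv2.resize(f[170:400,240:440,::-1],None,fx=2.6,fy=2.6,interpolation=cv2.INTER_CUBIC))
E
```

```text
[1.43544617 1.49348859 1.46707994] [107.19378906 102.69480469  95.0991862 ]
```

View pics/side1.png

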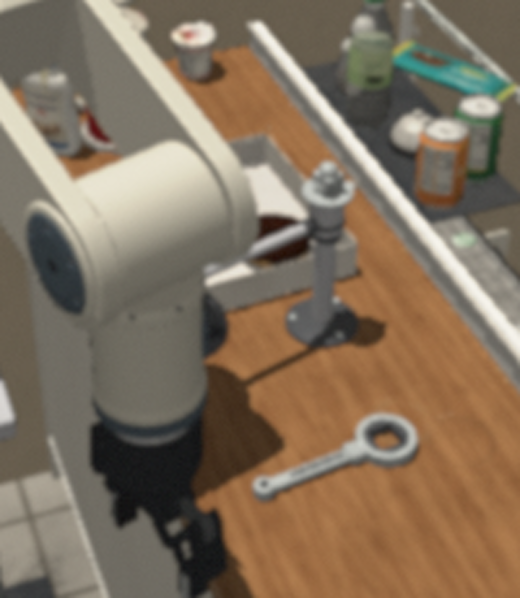

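The crop shows the ring hole at (388,339), the eye at (341,357), the post foot at about (364,294) and the dome top at (366,236). The arm tube runs left from the hub, and the shade is hidden behind the robot's arm. The top camera is blind.

```bash
cat > h.py <<'E'
from rig import *
import cv2, numpy as np
C=get_calibration("side");K,R,T=[np.array(C[k]) for k in("K","R","t")];O=-R.T@T
def ray(u,v,z):
    d=R.T@np.linalg.inv(K)@[u,v,1]; return (O+d*(z-O[2])/d[2]).round(1)
def proj(X):
    c=K@(R@np.array(X,float)+T); return (c[:2]/c[2]).round(1)
def st():
    s=sense(); print("t",round(s["clock"],2),"p",s["eef_pos"].round(1),"r",s["tcp_rot"].round(4),"F",s["contact_force"].round(1),"M",s["wrist_torque"].round(2),"op",round(s["opening"]*85.4,1),"g",round(s["grasp_force"],1)); return s
def shot(name,c0,c1,r0,r1,k):
    f=grab_frame("side"); cv2.imwrite(f"pics/{name}.png",cv2.resize(f[r0:r1,c0:c1,::-1],None,fx=k,fy=k,interpolation=cv2.INTER_CUBIC)); return f
E
python3 - <<'E'
from h import *
p=lambda u,v:(240+u/2.6,170+v/2.6)
for n,u,v,z in [("ring",386,439,14),("eye",263,488,12),("ringL",356,439,16),("ringR",418,439,12),("foot",322,323,8),("footL",285,323,5),("footR",358,323,5),("dome",328,170,238),("washL",302,190,206),("washR",354,190,206),("tubehub",308,230,163),("tube far",212,272,163),("trayR",357,268,0),("trayBackR",357,240,51),("trayFarcorner",270,138,51),("trayFrontL",207,303,0)]:
    print(n,ray(*p(u,v),z))
E
```

```text
ring [ 525.1 -352.6   14. ]
eye [ 372.6 -368.6   12. ]
ringL [ 493.2 -342.7   16. ]
ringR [ 559.2 -363.4   12. ]
foot [ 539.7 -144.7    8. ]
footL [ 498.3 -125.4    5. ]
footR [ 582.7 -157.4    5. ]
dome [ 538.6 -144.8  238. ]
washL [ 514.  -129.3  206. ]
washR [ 570.  -150.6  206. ]
tubehub [ 513.9 -150.2  163. ]
tube far [ 383.8 -183.   163. ]
trayR [630.2 -53.3   0. ]
trayBackR [625.3 -57.9  51. ]
trayFarcorner [609.9 204.   51. ]
trayFrontL [422.6 -49.9   0. ]
```

```bash
cat >> h.py <<'E'
def plan(tgt,yaw=None,n=None,dz=None,start=None):
    "rows for a level tool: straight world move to tgt with yaw"
    s=sense(); p=s["eef_pos"].copy(); y=s["tcp_rot"][2]
    if start is not None: p,y=np.array(start[:3],float),start[3]
    yaw=y if yaw is None else yaw
    d=np.array(tgt,float)-p; dy=yaw-y
    if abs(dy)>np.pi+.3: dy-=2*np.pi*np.sign(dy)
    n=n or int(max(np.ceil(np.linalg.norm(d)/58),np.ceil(abs(dy)/.18),1))
    out=[];c=p.copy();a=y
    for i in range(n):
        w=p+d*(i+1)/n-c; l=[np.cos(a)*w[0]+np.sin(a)*w[1],np.sin(a)*w[0]-np.cos(a)*w[1],-w[2]]
        l=[round(float(v)) for v in l]; r=round(-dy/n,3)
        out.append('{"x":%d,"y":%d,"z":%d,"rz":%g}'%(*l,r))
        c=c+[np.cos(a)*l[0]+np.sin(a)*l[1],np.sin(a)*l[0]-np.cos(a)*l[1],-l[2]]; a-=r
    print("["+",".join(out)+"]"); print("end",c.round(1),round(a,3)); return [*c,a]
E
python3 - <<'E'
from h import *
import rig; print([k for k in dir(rig) if not k.startswith("_")])
s=st()
plan((448,-167,290),s["tcp_rot"][2]+3.07,18)
E
```

```text
['MotionError', 'get_calibration', 'grab_frame', 'grip_depth', 'sense', 'sign_off']
t 0.2 p [ 191.6 -594.6  230.8] r [-3.1407 -0.      0.3118] F [ 0.   0.4 -0.3] M [0.02 0.02 0.  ] op 85.3 g 0.0
[{"x":21,"y":-18,"z":-3,"rz":-0.171},{"x":24,"y":-15,"z":-4,"rz":-0.171},{"x":25,"y":-10,"z":-3,"rz":-0.171},{"x":27,"y":-6,"z":-3,"rz":-0.171},{"x":28,"y":-1,"z":-3,"rz":-0.171},{"x":27,"y":4,"z":-4,"rz":-0.171},{"x":27,"y":9,"z":-3,"rz":-0.171},{"x":24,"y":12,"z":-3,"rz":-0.171},{"x":22,"y":17,"z":-4,"rz":-0.171},{"x":19,"y":20,"z":-3,"rz":-0.171},{"x":15,"y":24,"z":-3,"rz":-0.171},{"x":11,"y":25,"z":-3,"rz":-0.171},{"x":7,"y":27,"z":-4,"rz":-0.171},{"x":2,"y":28,"z":-3,"rz":-0.171},{"x":-3,"y":27,"z":-3,"rz":-0.171},{"x":-8,"y":27,"z":-4,"rz":-0.171},{"x":-12,"y":25,"z":-3,"rz":-0.171},{"x":-16,"y":23,"z":-3,"rz":-0.171}]
end [ 448.3 -166.5  289.8] 3.39
```

```bash
python3 -m creep '[{"x":21,"y":-18,"z":-3,"rz":-0.171},{"x":24,"y":-15,"z":-4,"rz":-0.171},{"x":25,"y":-10,"z":-3,"rz":-0.171},{"x":27,"y":-6,"z":-3,"rz":-0.171},{"x":28,"y":-1,"z":-3,"rz":-0.171},{"x":27,"y":4,"z":-4,"rz":-0.171},{"x":27,"y":9,"z":-3,"rz":-0.171},{"x":24,"y":12,"z":-3,"rz":-0.171},{"x":22,"y":17,"z":-4,"rz":-0.171},{"x":19,"y":20,"z":-3,"rz":-0.171},{"x":15,"y":24,"z":-3,"rz":-0.171},{"x":11,"y":25,"z":-3,"rz":-0.171},{"x":7,"y":27,"z":-4,"rz":-0.171},{"x":2,"y":28,"z":-3,"rz":-0.171},{"x":-3,"y":27,"z":-3,"rz":-0.171},{"x":-8,"y":27,"z":-4,"rz":-0.171},{"x":-12,"y":25,"z":-3,"rz":-0.171},{"x":-16,"y":23,"z":-3,"rz":-0.171}]'; python3 - <<'E'
from h import *
import rig; print(rig.grip_depth)
st(); shot("a",230,430,170,370,3)
st()
E
```

```text
18.700000000000003
t 0.2 p [ 191.6 -594.6  230.8] r [-3.1407 -0.      0.3118] F [ 0.   0.4 -0.3] M [0.02 0.02 0.  ] op 85.3 g 0.0
t 0.25 p [ 191.7 -594.7  230.9] r [-3.141  -0.      0.3118] F [ 1.5 -0.2 -0.3] M [-0.01  0.   -0.05] op 85.6 g 0.0schema error: expected keys x, y, z, rx, ry, rz, hand
```

View pics/a.png

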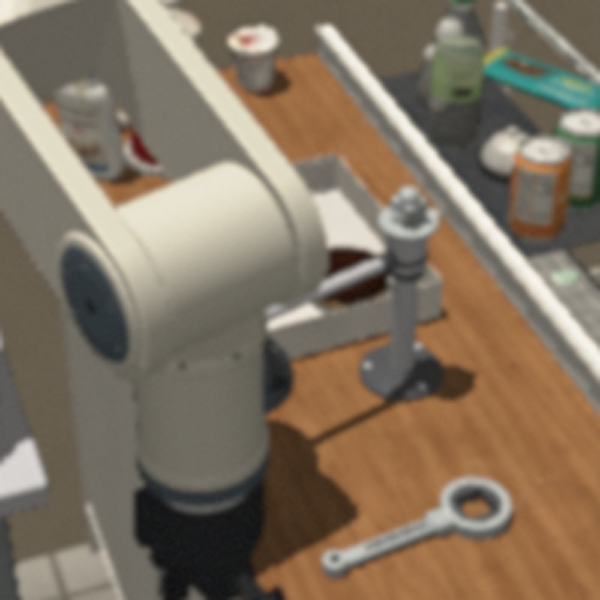

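The scene is unchanged: the move was refused because every row needs all the keys. I'll retype it with the full set.

```bash
sed -i "s/\"rz\":%g}'%(\*l,r)/\"rx\":0,\"ry\":0,\"rz\":%g,\"hand\":%g}'%(*l,r,hand)/; s/start=None):/start=None,hand=85):/" h.py; python3 -m creep '[{"x":21,"y":-18,"z":-3,"rx":0,"ry":0,"rz":-0.171,"hand":85},{"x":24,"y":-15,"z":-4,"rx":0,"ry":0,"rz":-0.171,"hand":85},{"x":25,"y":-10,"z":-3,"rx":0,"ry":0,"rz":-0.171,"hand":85},{"x":27,"y":-6,"z":-3,"rx":0,"ry":0,"rz":-0.171,"hand":85},{"x":28,"y":-1,"z":-3,"rx":0,"ry":0,"rz":-0.171,"hand":85},{"x":27,"y":4,"z":-4,"rx":0,"ry":0,"rz":-0.171,"hand":85},{"x":27,"y":9,"z":-3,"rx":0,"ry":0,"rz":-0.171,"hand":85},{"x":24,"y":12,"z":-3,"rx":0,"ry":0,"rz":-0.171,"hand":85},{"x":22,"y":17,"z":-4,"rx":0,"ry":0,"rz":-0.171,"hand":85},{"x":19,"y":20,"z":-3,"rx":0,"ry":0,"rz":-0.171,"hand":85},{"x":15,"y":24,"z":-3,"rx":0,"ry":0,"rz":-0.171,"hand":85},{"x":11,"y":25,"z":-3,"rx":0,"ry":0,"rz":-0.171,"hand":85},{"x":7,"y":27,"z":-4,"rx":0,"ry":0,"rz":-0.171,"hand":85},{"x":2,"y":28,"z":-3,"rx":0,"ry":0,"rz":-0.171,"hand":85},{"x":-3,"y":27,"z":-3,"rx":0,"ry":0,"rz":-0.171,"hand":85},{"x":-8,"y":27,"z":-4,"rx":0,"ry":0,"rz":-0.171,"hand":85},{"x":-12,"y":25,"z":-3,"rx":0,"ry":0,"rz":-0.171,"hand":85},{"x":-16,"y":23,"z":-3,"rx":0,"ry":0,"rz":-0.171,"hand":85}]'; python3 - <<'E'
from h import *
shot("b",240,440,160,360,3)
st()
E
```

```text
clock: 2.5
eef_pos: [448.8, -165.9, 290.4]
tcp_rot: [-3.142, 0.0, -2.888]
contact_force: [-0.4, -0.2, 0.6]
opening: 0.993
grasp_force: 0.0
t 2.55 p [ 450.2 -163.9  290.8] r [ 3.1407e+00  1.9000e-03 -2.8793e+00] F [0.  1.3 0.8] M [ 0.04 -0.04 -0.03] op 85.4 g 0.0
```

View pics/b.png

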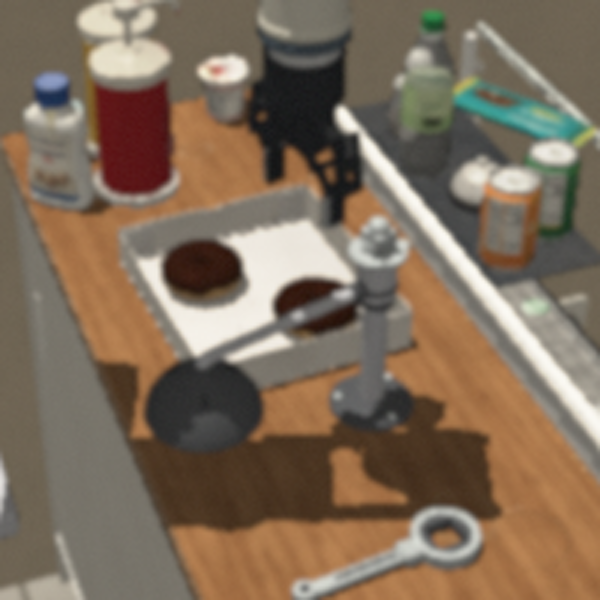

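Clear view now. In full-image pixels, the tray's outer top corners are near (280,238), (343,223) and (376,263). The shade is centred near (308,296), the hub near (365,256) and the nut top at (366,234). The arm points to the front right, away from the tray.

```bash
python3 - <<'E'
from h import *
p=lambda u,v:(240+u/3,160+v/3)
for n,u,v,z in [("tray FL",119,233,51),("tray FR",308,187,51),("tray NR",410,306,51),("NRbot",411,347,0),("FLbot inner",150,280,4),("shade rimcentre~",204,415,110),("tubeend",198,362,163),("tubehub",340,298,163),("dome",379,222,238),("washerL",347,248,206),("washerR",410,248,206),("footL",330,403,4),("footR",413,403,4),("ring",447,536,14),("ringL",411,535,8),("ringR",483,540,8),("eye",306,587,12)]:
    print(n,ray(*p(u,v),z))
f=cv2.imread("pics/b.png")
# tray interior white mask -> quad on z=4..51
hsv=cv2.cvtColor(f,cv2.COLOR_BGR2HSV)
E
```

```text
tray FL [359.2 197.8  51. ]
tray FR [607.7 210.3  51. ]
tray NR [624.  -55.6  51. ]
NRbot [623.3 -65.6   0. ]
FLbot inner [382.8 155.6   4. ]
shade rimcentre~ [ 332.2 -209.2  110. ]
tubeend [ 333.3 -192.9  163. ]
tubehub [ 497.8 -148.6  163. ]
dome [ 542.  -138.4  238. ]
washerL [ 513.5 -126.8  206. ]
washerR [ 572.3 -149.2  206. ]
footL [ 499.7 -125.3    4. ]
footR [ 583.  -156.8    4. ]
ring [ 526.9 -352.5   14. ]
ringL [ 497.9 -334.1    8. ]
ringR [ 559.8 -364.3    8. ]
eye [ 377.5 -362.6   12. ]
```

```bash
python3 -m creep '[{"x":0,"y":0,"z":48,"rx":0,"ry":0,"rz":0,"hand":85},{"x":0,"y":0,"z":48,"rx":0,"ry":0,"rz":0,"hand":85},{"x":0,"y":0,"z":48,"rx":0,"ry":0,"rz":0,"hand":85},{"x":0,"y":0,"z":0,"rx":0,"ry":0,"rz":0,"hand":22},{"x":0,"y":0,"z":0,"rx":0,"ry":0,"rz":0,"hand":22},{"x":0,"y":0,"z":0,"rx":0,"ry":0,"rz":0,"hand":22},{"x":0,"y":0,"z":0,"rx":0,"ry":0,"rz":0,"hand":22}]' 20
```

```text
clock: 3.42
eef_pos: [449.3, -167.1, 147.8]
tcp_rot: [-3.14, 0.002, -2.893]
contact_force: [-0.4, 0.3, -0.3]
opening: 0.254
grasp_force: 0.0
```

```bash
python3 -m creep '[{"x":-0.4,"y":12.9,"z":0,"rx":0,"ry":0,"rz":0.132,"hand":22},{"x":-0.4,"y":12.9,"z":0,"rx":0,"ry":0,"rz":0.132,"hand":22},{"x":-0.4,"y":12.9,"z":0,"rx":0,"ry":0,"rz":0.132,"hand":22},{"x":-0.5,"y":12.9,"z":0,"rx":0,"ry":0,"rz":0.132,"hand":22},{"x":-0.5,"y":12.9,"z":0,"rx":0,"ry":0,"rz":0.132,"hand":22},{"x":-0.6,"y":12.9,"z":0,"rx":0,"ry":0,"rz":0.132,"hand":22},{"x":-0.6,"y":12.9,"z":0,"rx":0,"ry":0,"rz":0.132,"hand":22},{"x":-0.7,"y":12.9,"z":0,"rx":0,"ry":0,"rz":0.132,"hand":22},{"x":-0.7,"y":12.9,"z":0,"rx":0,"ry":0,"rz":0.132,"hand":22},{"x":-0.8,"y":12.9,"z":0,"rx":0,"ry":0,"rz":0.132,"hand":22},{"x":-0.8,"y":12.9,"z":0,"rx":0,"ry":0,"rz":0.132,"hand":22},{"x":-0.8,"y":12.9,"z":0,"rx":0,"ry":0,"rz":0.132,"hand":22},{"x":0,"y":0,"z":0,"rx":0,"ry":0,"rz":0,"hand":22}]'; python3 - <<'E'
from h import *
s=st(); p=s["eef_pos"]; d=p[:2]-[541.5,-140]; print(np.hypot(*d),np.degrees(np.arctan2(d[1],d[0])),np.degrees(s["tcp_rot"][2]))
plan((519.3,-47.6,147),1.806,2,hand=22)
shot("c",240,440,160,360,3)
E
```

```text
clock: 5.05
eef_pos: [518.9, -46.7, 147.0]
tcp_rot: [3.14, 0.001, 1.807]
contact_force: [-0.8, -0.7, -0.7]
opening: 0.26
grasp_force: 0.0
t 5.05 p [518.9 -46.7 147. ] r [3.1399e+00 7.0000e-04 1.8072e+00] F [-0.8 -0.7 -0.7] M [ 0.03  0.01 -0.01] op 22.2 g 0.0
95.95551875265829 103.62765826626942 103.5427158748397
[{"x":0,"y":0,"z":0,"rx":0,"ry":0,"rz":0.001,"hand":22},{"x":-1,"y":0,"z":0,"rx":0,"ry":0,"rz":0.001,"hand":22}]
end [519.1 -47.7 147. ] 1.805
```

View pics/c.png

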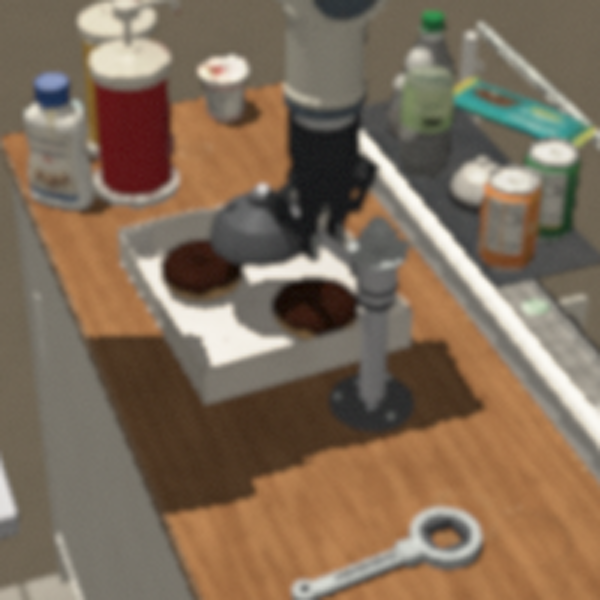

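The lamp is over the tray: shade centred near (325,236), tray near-left corner at about (309,284). I'll close briefly to centre the tube on the tool, open, lift, and refine the tray position.

```bash
python3 -m creep '[{"x":0,"y":0,"z":0,"rx":0,"ry":0,"rz":0,"hand":8},{"x":0,"y":0,"z":0,"rx":0,"ry":0,"rz":0,"hand":8},{"x":0,"y":0,"z":0,"rx":0,"ry":0,"rz":0,"hand":8}]' 20;  python3 - <<'E'
from h import *
st()
p=lambda u,v:(240+u/3,160+v/3)
P={}
for n,u,v,z in [("FL",119,233,51),("NL",207,373,51),("NLb",207,402,0),("NR",410,306,51),("NRb",411,347,0),("FR",308,187,51)]:
    P[n]=ray(*p(u,v),z); print(n,P[n])
print(sum(P[k] for k in("FL","NL","NR","FR"))/4)
f=grab_frame("side"); hsv=cv2.cvtColor(f,cv2.COLOR_RGB2HSV)
r=f[160:360,240:440]; m=((r.max(2)>r.min(2)*1.0)&(hsv[160:360,240:440,1]<45)&(r.min(2)>75)).astype('uint8')
n,l,s,c=cv2.connectedComponentsWithStats(m); i=l[300//3,215//3]; print(i,s[i]+0 if i else None)
cv2.imwrite("pics/m.png",(l==i).astype('uint8')*255)
E
python3 -m creep '[{"x":0,"y":0,"z":0,"rx":0,"ry":0,"rz":0,"hand":8}]'
```

```text
clock: 5.48
eef_pos: [518.6, -46.9, 147.2]
tcp_rot: [3.139, 0.001, 1.807]
contact_force: [2.6, 2.1, 6.9]
opening: 0.155
grasp_force: 20.2
t 5.47 p [518.6 -46.9 147.2] r [3.1392e+00 6.0000e-04 1.8074e+00] F [2.6 2.1 6.9] M [ 0.36 -0.35  0.32] op 13.2 g 20.2
FL [359.2 197.8  51. ]
NL [375.4 -84.5  51. ]
NLb [377.9 -72.6   0. ]
NR [624.  -55.6  51. ]
NRb [623.3 -65.6   0. ]
FR [607.7 210.3  51. ]
[491.575  67.     51.   ]
21 [  40   63   96   74 3256]
clock: 5.65
eef_pos: [518.6, -46.8, 147.2]
tcp_rot: [3.139, 0.001, 1.807]
contact_force: [1.5, 2.1, 6.1]
opening: 0.16
grasp_force: 20.2
```

```bash
python3 -m creep '[{"x":0,"y":0,"z":0,"rx":0,"ry":0,"rz":0,"hand":45},{"x":0,"y":0,"z":0,"rx":0,"ry":0,"rz":0,"hand":45},{"x":0,"y":0,"z":0,"rx":0,"ry":0,"rz":0,"hand":45},{"x":0,"y":0,"z":-40,"rx":0,"ry":0,"rz":0,"hand":45},{"x":0,"y":0,"z":-55,"rx":0,"ry":0,"rz":0,"hand":45},{"x":0,"y":0,"z":-55,"rx":0,"ry":0,"rz":0,"hand":45}]';  python3 - <<'E'
from h import *
f=grab_frame("side"); hsv=cv2.cvtColor(f,cv2.COLOR_RGB2HSV)
m=np.zeros(f.shape[:2],np.uint8); m[320:375,325:412]=(hsv[320:375,325:412,1]<70)
n,l,s,c=cv2.connectedComponentsWithStats(m); i=1+s[1:,4].argmax(); print(s[i])
b=(l==i)
v,u=np.nonzero(b); W=np.array([ray(a,bb,9) for a,bb in zip(u,v)])[:,:2]
for _ in range(1):
    mu=W.mean(0); ev=np.linalg.eigh(np.cov(W.T))[1][:,1]; ev*=-np.sign(ev[0])
    t=(W-mu)@ev; q=(W-mu)@[-ev[1],ev[0]]
# handle-only axis
h=W[(t>t.min()+80)]; vx,vy,x0,y0=cv2.fitLine(h.astype(np.float32),cv2.DIST_L2,0,.01,.01).ravel(); e=np.array([vx,vy]); e*=-np.sign(e[0])
tt=W@e; n_=np.array([-e[1],e[0]]); off=np.array([x0,y0])@n_
print("ext",tt.max()-tt.min(),"heading",np.degrees(np.arctan2(e[1],e[0])))
print("eye end",e*tt.max()+n_*off,"ring ctr from eye", e*(tt.max()-166)+n_*off,"from ring", e*(tt.min()+34)+n_*off)
rr=W[tt<tt.min()+60]; print("ringlat mid",(rr@n_).min()-off,(rr@n_).max()-off)
# nut colour view
cv2.imwrite("pics/d.png",cv2.resize(f[220:270,340:395,::-1],None,fx=10,fy=10,interpolation=cv2.INTER_CUBIC))
st()
E
```

```text
clock: 6.4
eef_pos: [517.3, -46.8, 297.6]
tcp_rot: [-3.141, -0.0, 1.806]
contact_force: [0.2, -0.1, 0.4]
opening: 0.53
grasp_force: 0.0
[337 329  64  33 660]
ext 204.16065341606736 heading -174.36157
eye end [ 361.91328666 -365.87007847] ring ctr from eye [ 527.11014078 -349.56056706] from ring [ 531.250664   -349.15178257]
ringlat mid -41.89131525009867 35.824792443960916
t 6.45 p [520.5 -47.1 305.2] r [3.1330e+00 3.0000e-03 1.8059e+00] F [2.5 0.1 6.6] M [ 0.   -0.09  0.01] op 44.9 g 0.0
```

View pics/d.png

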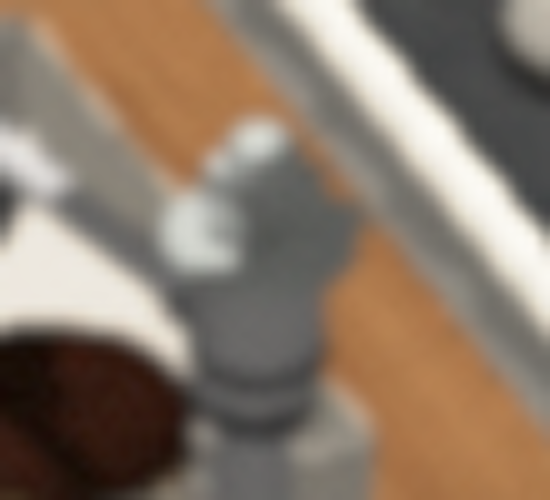

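The nut is in shadow here, so its yaw isn't readable. I'll find the fit by feel instead, and fetch the spanner now.

```bash
python3 - <<'E'
from h import *
e=plan((448,-358,295),3.236,8,start=(518,-47,300,1.806),hand=45)
E
```

```text
[{"x":-36,"y":-18,"z":1,"rx":0,"ry":0,"rz":-0.179,"hand":45},{"x":-32,"y":-23,"z":0,"rx":0,"ry":0,"rz":-0.179,"hand":45},{"x":-27,"y":-29,"z":1,"rx":0,"ry":0,"rz":-0.179,"hand":45},{"x":-22,"y":-34,"z":0,"rx":0,"ry":0,"rz":-0.179,"hand":45},{"x":-15,"y":-36,"z":1,"rx":0,"ry":0,"rz":-0.179,"hand":45},{"x":-9,"y":-39,"z":1,"rx":0,"ry":0,"rz":-0.179,"hand":45},{"x":-2,"y":-40,"z":0,"rx":0,"ry":0,"rz":-0.179,"hand":45},{"x":6,"y":-39,"z":1,"rx":0,"ry":0,"rz":-0.179,"hand":45}]
end [ 448.  -357.5  295. ] 3.238
```

```bash
python3 -m creep '[{"x":-36,"y":-18,"z":1,"rx":0,"ry":0,"rz":-0.179,"hand":45},{"x":-32,"y":-23,"z":0,"rx":0,"ry":0,"rz":-0.179,"hand":45},{"x":-27,"y":-29,"z":1,"rx":0,"ry":0,"rz":-0.179,"hand":45},{"x":-22,"y":-34,"z":0,"rx":0,"ry":0,"rz":-0.179,"hand":45},{"x":-15,"y":-36,"z":1,"rx":0,"ry":0,"rz":-0.179,"hand":45},{"x":-9,"y":-39,"z":1,"rx":0,"ry":0,"rz":-0.179,"hand":45},{"x":-2,"y":-40,"z":0,"rx":0,"ry":0,"rz":-0.179,"hand":45},{"x":6,"y":-39,"z":1,"rx":0,"ry":0,"rz":-0.179,"hand":45},{"x":0,"y":0,"z":60,"rx":0,"ry":0,"rz":0,"hand":45},{"x":0,"y":0,"z":60,"rx":0,"ry":0,"rz":0,"hand":45},{"x":0,"y":0,"z":60,"rx":0,"ry":0,"rz":0,"hand":45},{"x":0,"y":0,"z":60,"rx":0,"ry":0,"rz":0,"hand":45},{"x":0,"y":0,"z":20,"rx":0,"ry":0,"rz":0,"hand":45},{"x":0,"y":0,"z":0,"rx":0,"ry":0,"rz":0,"hand":45}]'; python3 - <<'E'
from h import *
st(); shot("e",300,430,280,400,5)
E
```

```text
clock: 8.2
eef_pos: [446.3, -356.2, 29.2]
tcp_rot: [3.139, -0.003, -3.045]
contact_force: [-0.4, -0.6, -0.1]
opening: 0.523
grasp_force: 0.0
t 8.2 p [ 446.3 -356.2   29.2] r [ 3.1386e+00 -3.1000e-03 -3.0453e+00] F [-0.4 -0.6 -0.1] M [-0.02 -0.   -0.01] op 44.7 g 0.0
```

View pics/e.png

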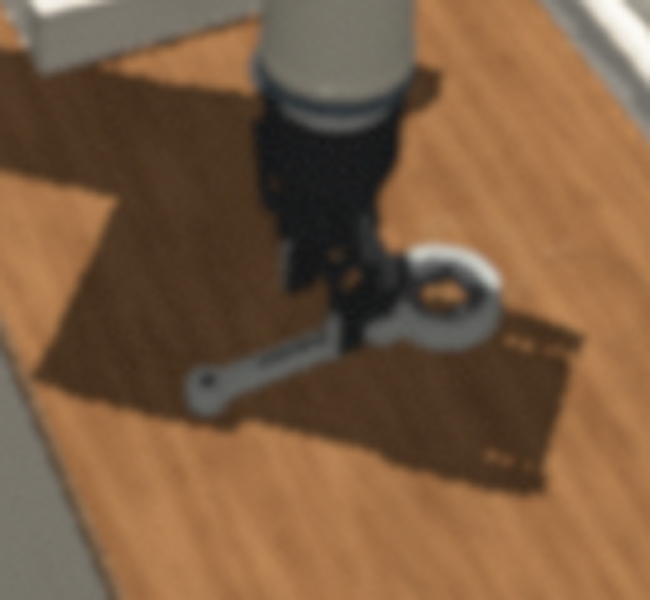

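The open gripper stands over the handle, with the near fingertip at about (369,346), the ring at (388,339) and the eye at (341,358). I'll go down and grip.

```bash
python3 -m creep '[{"x":0,"y":0,"z":24,"rx":0,"ry":0,"rz":0,"hand":45},{"x":0,"y":0,"z":0,"rx":0,"ry":0,"rz":0,"hand":45},{"x":0,"y":0,"z":0,"rx":0,"ry":0,"rz":0,"hand":8},{"x":0,"y":0,"z":0,"rx":0,"ry":0,"rz":0,"hand":8},{"x":0,"y":0,"z":0,"rx":0,"ry":0,"rz":0,"hand":8},{"x":0,"y":0,"z":0,"rx":0,"ry":0,"rz":0,"hand":8}]' 80; python3 -c "
from h import *
st()"
```

```text
clock: 9.0
eef_pos: [448.3, -357.6, 9.0]
tcp_rot: [-3.14, 0.001, -3.045]
contact_force: [-1.7, 3.0, 8.6]
opening: 0.142
grasp_force: 78.2
t 9.0 p [ 448.3 -357.6    9. ] r [-3.1405e+00  1.1000e-03 -3.0448e+00] F [-1.7  3.   8.6] M [0.45 0.33 0.28] op 12.1 g 78.2
```

```bash
python3 -m creep '[{"x":0,"y":0,"z":0,"rx":0,"ry":0,"rz":0,"hand":30},{"x":0,"y":0,"z":0,"rx":0,"ry":0,"rz":0,"hand":30},{"x":0,"y":0,"z":6,"rx":0,"ry":0,"rz":0,"hand":30},{"x":0,"y":0,"z":0,"rx":0,"ry":0,"rz":0,"hand":30},{"x":0,"y":0,"z":0,"rx":0,"ry":0,"rz":0,"hand":8},{"x":0,"y":0,"z":0,"rx":0,"ry":0,"rz":0,"hand":8},{"x":0,"y":0,"z":0,"rx":0,"ry":0,"rz":0,"hand":8}]' 80; python3 -c "
from h import *
st()"
```

```text
clock: 9.88
eef_pos: [447.6, -357.2, 1.3]
tcp_rot: [3.141, -0.0, -3.045]
contact_force: [-1.1, 0.5, 2.2]
opening: 0.158
grasp_force: 78.7
t 9.88 p [ 447.6 -357.2    1.3] r [ 3.1414e+00 -2.0000e-04 -3.0454e+00] F [-1.1  0.5  2.2] M [0.08 0.17 0.08] op 13.5 g 78.7
```

```bash
python3 -m creep '[{"x":0,"y":0,"z":-20,"rx":0,"ry":0,"rz":0,"hand":8},{"x":0,"y":0,"z":-50,"rx":0,"ry":0,"rz":0,"hand":8},{"x":0,"y":0,"z":-50,"rx":0,"ry":0,"rz":0,"hand":8},{"x":0,"y":0,"z":-50,"rx":0,"ry":0,"rz":0,"hand":8},{"x":0,"y":0,"z":-50,"rx":0,"ry":0,"rz":0,"hand":8},{"x":0,"y":0,"z":-50,"rx":0,"ry":0,"rz":0,"hand":8},{"x":0,"y":0,"z":0,"rx":0,"ry":0,"rz":0,"hand":8}]'; python3 -c "
from h import *
s=st()
plan((484.5,-197,275),3.927,5,start=(*s['eef_pos'],s['tcp_rot'][2]+2*np.pi),hand=8)"
```

```text
clock: 10.75
eef_pos: [449.3, -358.6, 276.6]
tcp_rot: [-3.136, 0.006, -3.045]
contact_force: [-0.2, 0.6, -4.3]
opening: 0.158
grasp_force: 78.7
t 10.75 p [ 449.3 -358.6  276.6] r [-3.1357  0.006  -3.0454] F [-0.2  0.6 -4.3] M [0.01 0.14 0.02] op 13.5 g 78.7
[{"x":-10,"y":31,"z":0,"rx":0,"ry":0,"rz":-0.138,"hand":8},{"x":-15,"y":30,"z":1,"rx":0,"ry":0,"rz":-0.138,"hand":8},{"x":-18,"y":28,"z":0,"rx":0,"ry":0,"rz":-0.138,"hand":8},{"x":-22,"y":25,"z":0,"rx":0,"ry":0,"rz":-0.138,"hand":8},{"x":-25,"y":21,"z":1,"rx":0,"ry":0,"rz":-0.138,"hand":8}]
end [ 484.7 -197.1  274.6] 3.928
```

```bash
python3 -m creep '[{"x":-10,"y":31,"z":0,"rx":0,"ry":0,"rz":-0.138,"hand":8},{"x":-15,"y":30,"z":1,"rx":0,"ry":0,"rz":-0.138,"hand":8},{"x":-18,"y":28,"z":0,"rx":0,"ry":0,"rz":-0.138,"hand":8},{"x":-22,"y":25,"z":0,"rx":0,"ry":0,"rz":-0.138,"hand":8},{"x":-25,"y":21,"z":1,"rx":0,"ry":0,"rz":-0.138,"hand":8},{"x":0,"y":0,"z":0,"rx":0,"ry":0,"rz":0,"hand":8},{"x":0,"y":0,"z":0,"rx":0,"ry":0,"rz":0,"hand":8}]'; python3 - <<'E'
from h import *
s=st();p=s["eef_pos"];a=s["tcp_rot"][2]
r=p+[-80.6*np.cos(a),-80.6*np.sin(a),0]; print("ring pred",r, proj([r[0],r[1],p[2]+15]),proj([541.5,-140,240]))
shot("f",335,415,195,275,7)
E
```

```text
clock: 11.62
eef_pos: [482.5, -195.8, 268.7]
tcp_rot: [3.141, -0.001, -2.356]
contact_force: [-0.0, 0.8, -3.9]
opening: 0.16
grasp_force: 79.0
t 11.62 p [ 482.5 -195.8  268.7] r [ 3.1407e+00 -9.0000e-04 -2.3562e+00] F [-0.   0.8 -3.9] M [-0.14  0.1  -0.01] op 13.6 g 79.0
ring pred [ 539.4991809  -138.77562956  268.680923  ] [366.2 221.3] [366.4 233.8]
```

View pics/f.png

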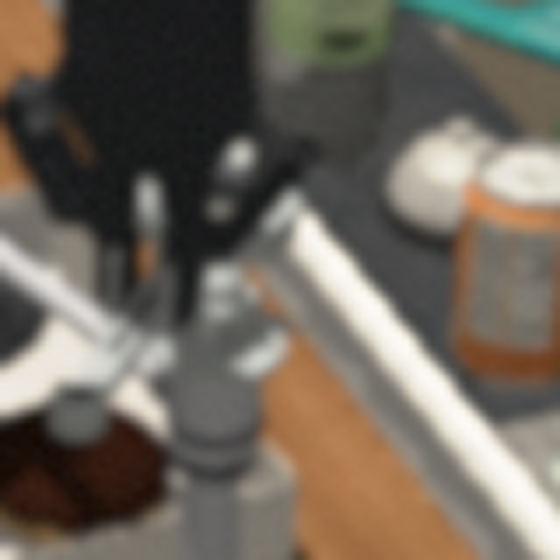

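```bash
python3 - <<'E'
from h import *
f=lambda X:(proj(X)-[335,195])*7
for n,X in [("eye",(430,-247,275)),("ring",(539.5,-138.8,284)),("ringR",(573,-138,276)),("tip",(482.5,-195.8,268.7)),("lamptube120",(513,-23,163)),("lamp knob",(492,66,170)),("nut top",(541.5,-140,240)),("washR",(569,-150,206))]: print(n,f(X).round())
f=grab_frame("side");cv2.imwrite("pics/g.png",np.clip(cv2.resize(f[180:290,310:420,::-1],None,fx=5.4,fy=5.4,interpolation=cv2.INTER_CUBIC)*2.2,0,255).astype('uint8'))
E
```

```text
eye [ 71. 402.]
ring [218. 183.]
ringR [290. 183.]
tip [144. 316.]
lamptube120 [ 52. 288.]
lamp knob [-57. 185.]
nut top [220. 272.]
washR [286. 336.]
```

View pics/g.png

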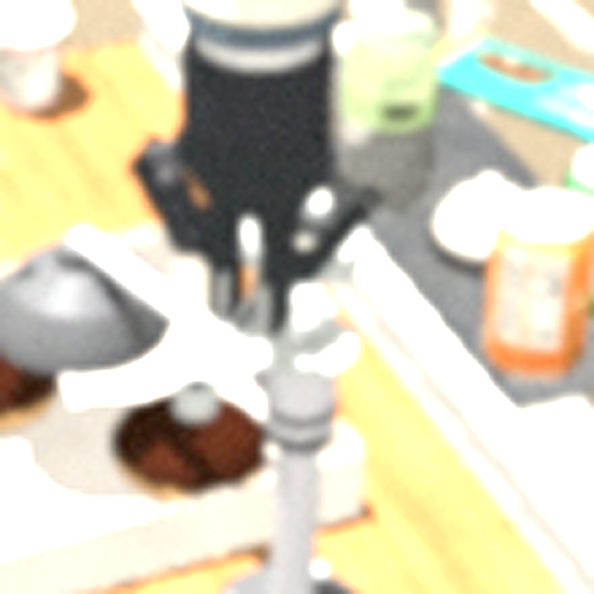

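```bash
python3 -m creep '[{"x":-0.6,"y":-2.2,"z":0,"rx":0,"ry":0,"rz":0,"hand":8},{"x":0,"y":0,"z":14,"rx":0,"ry":0,"rz":0,"hand":8},{"x":0,"y":0,"z":6,"rx":0,"ry":0,"rz":0,"hand":8},{"x":0,"y":0,"z":4,"rx":0,"ry":0,"rz":0,"hand":8},{"x":0,"y":0,"z":0,"rx":0,"ry":0,"rz":0,"hand":8}]'; python3 -c "
from h import *
st()"; python3 -m creep '[{"x":0,"y":0,"z":3,"rx":0,"ry":0,"rz":0,"hand":8},{"x":0,"y":0,"z":3,"rx":0,"ry":0,"rz":0,"hand":8}]';python3 -c "
from h import *
st()"
```

```text
clock: 12.35
eef_pos: [484.9, -196.8, 244.9]
tcp_rot: [3.141, -0.0, -2.355]
contact_force: [0.0, -0.3, -4.6]
opening: 0.157
grasp_force: 78.9
t 12.35 p [ 484.9 -196.8  244.9] r [ 3.1409e+00 -3.0000e-04 -2.3555e+00] F [ 0.  -0.3 -4.6] M [-0.08  0.07 -0.05] op 13.4 g 78.9
clock: 12.6
eef_pos: [485.3, -196.9, 239.4]
tcp_rot: [-3.141, 0.0, -2.355]
contact_force: [0.7, 0.8, -4.1]
opening: 0.158
grasp_force: 78.9
t 12.6 p [ 485.3 -196.9  239.4] r [-3.1411e+00  2.0000e-04 -2.3553e+00] F [ 0.7  0.8 -4.1] M [-0.1   0.06  0.05] op 13.5 g 78.9
```

```bash
for i in 1 2 3; do :; done; python3 -m creep '[{"x":0,"y":0,"z":3,"rx":0,"ry":0,"rz":0,"hand":8},{"x":0,"y":0,"z":2,"rx":0,"ry":0,"rz":0,"hand":8}]' | sed -n 2,4p; python3 -m creep '[{"x":0,"y":0,"z":2,"rx":0,"ry":0,"rz":0,"hand":8},{"x":0,"y":0,"z":2,"rx":0,"ry":0,"rz":0,"hand":8}]' | sed -n 2,4p;  python3 -c "
from h import *
st()"
```

```text
eef_pos: [485.8, -196.5, 234.4]
tcp_rot: [-3.141, 0.002, -2.356]
contact_force: [2.4, 3.1, -1.8]
eef_pos: [486.0, -196.7, 230.9]
tcp_rot: [-3.14, 0.002, -2.355]
contact_force: [2.3, 3.9, 3.0]
t 13.1 p [ 486.  -196.7  230.9] r [-3.1405e+00  1.6000e-03 -2.3555e+00] F [2.3 3.9 3. ] M [ 1.17 -0.75  0.06] op 13.5 g 79.9
```

```bash
python3 -m creep '[{"x":-1.5,"y":0,"z":1,"rx":0,"ry":0,"rz":0,"hand":8},{"x":-0.2,"y":5.6,"z":0,"rx":0,"ry":0,"rz":0.07,"hand":8},{"x":-0.2,"y":5.6,"z":0,"rx":0,"ry":0,"rz":0.07,"hand":8},{"x":-0.2,"y":5.6,"z":0,"rx":0,"ry":0,"rz":0.07,"hand":8}]' >/dev/null;python3 -c "
from h import *
st()"; python3 -m creep '[{"x":-0.2,"y":5.6,"z":0,"rx":0,"ry":0,"rz":0.07,"hand":8},{"x":-0.2,"y":5.6,"z":0,"rx":0,"ry":0,"rz":0.07,"hand":8},{"x":-0.2,"y":5.6,"z":0,"rx":0,"ry":0,"rz":0.07,"hand":8}]' >/dev/null;python3 -c "
from h import *
st()"
```

```text
t 13.6 p [ 475.1 -182.4  229.3] r [ 3.1408e+00 -4.0000e-04 -2.5675e+00] F [-0.9  3.8  1.5] M [ 1.05 -0.25  0.33] op 13.5 g 79.8
t 13.97 p [ 466.8 -167.5  228.9] r [ 3.1405e+00 -2.3000e-03 -2.7771e+00] F [-1.1  3.1  1. ] M [0.71 0.09 0.35] op 13.5 g 79.6
```

```bash
for k in 1; do python3 -m creep '[{"x":-0.2,"y":5.6,"z":0.7,"rx":0,"ry":0,"rz":0.07,"hand":8},{"x":-0.2,"y":5.6,"z":0.7,"rx":0,"ry":0,"rz":0.07,"hand":8},{"x":-0.2,"y":5.6,"z":0.7,"rx":0,"ry":0,"rz":0.07,"hand":8}]' >/dev/null;python3 -c "
from h import *
st()"; python3 -m creep '[{"x":-0.2,"y":5.6,"z":0.7,"rx":0,"ry":0,"rz":0.07,"hand":8},{"x":-0.2,"y":5.6,"z":0.7,"rx":0,"ry":0,"rz":0.07,"hand":8},{"x":-0.2,"y":5.6,"z":0.7,"rx":0,"ry":0,"rz":0.07,"hand":8}]' >/dev/null;python3 -c "
from h import *
st()"; done
```

```text
t 14.35 p [ 462.5 -150.7  226.8] r [ 3.1400e+00 -2.3000e-03 -2.9867e+00] F [-3.3  7.9  2.2] M [ 1.37 -0.11  0.77] op 13.8 g 80.5
t 14.72 p [ 461.4 -133.5  224.9] r [ 3.14   -0.0032  3.087 ] F [-4.1  9.8  6. ] M [1.62 0.19 1.06] op 13.3 g 82.0
```

```bash
python3 -m creep '[{"x":0.6,"y":1.5,"z":0.5,"rx":0,"ry":0,"rz":0,"hand":8},{"x":0,"y":0,"z":1,"rx":0,"ry":0,"rz":0,"hand":8}]' >/dev/null;python3 -c "
from h import *
st()"; python3 -m creep '[{"x":-0.2,"y":5.6,"z":1,"rx":0,"ry":0,"rz":0.07,"hand":8},{"x":-0.2,"y":5.6,"z":1,"rx":0,"ry":0,"rz":0.07,"hand":8}]' >/dev/null;python3 -c "
from h import *
st()"
```

```text
t 14.97 p [ 461.1 -132.5  223.5] r [ 3.1407e+00 -2.5000e-03  3.0891e+00] F [-4.8  6.5  6.3] M [1.3  0.17 0.71] op 13.6 g 80.6
t 15.22 p [ 461.4 -121.5  221.2] r [-3.1416 -0.005   2.9465] F [-7.6  6.3  5.6] M [0.98 0.78 0.62] op 13.4 g 80.7
```

```bash
python3 -m creep '[{"x":1.7,"y":1.2,"z":1,"rx":0,"ry":0,"rz":0,"hand":8},{"x":0,"y":0,"z":2,"rx":0,"ry":0,"rz":0,"hand":8},{"x":0,"y":0,"z":2,"rx":0,"ry":0,"rz":0,"hand":8}]' >/dev/null;python3 -c "
from h import *
st()"; python3 -m creep '[{"x":0,"y":0,"z":2,"rx":0,"ry":0,"rz":0,"hand":8},{"x":0,"y":0,"z":1,"rx":0,"ry":0,"rz":0,"hand":8}]' >/dev/null;python3 -c "
from h import *
st()"
```

```text
t 15.6 p [ 460.6 -120.4  216.4] r [-3.1412 -0.0034  2.9485] F [-6.7  3.7  5.7] M [0.58 0.42 0.25] op 13.5 g 80.3
t 15.85 p [ 460.2 -120.4  213.2] r [-3.1411 -0.0044  2.9484] F [-7.8  5.1  5.9] M [0.64 0.67 0.26] op 13.7 g 80.3
```

```bash
python3 -m creep '[{"x":1.1,"y":0.5,"z":2,"rx":0,"ry":0,"rz":0,"hand":8},{"x":0,"y":0,"z":2,"rx":0,"ry":0,"rz":0,"hand":8},{"x":0,"y":0,"z":2,"rx":0,"ry":0,"rz":0,"hand":8}]' >/dev/null;python3 -c "
from h import *
st()"; python3 -m creep '[{"x":0,"y":0,"z":1,"rx":0,"ry":0,"rz":0,"hand":8},{"x":0,"y":0,"z":0,"rx":0,"ry":0,"rz":0,"hand":8}]' >/dev/null;python3 -c "
from h import *
st()"
```

```text
t 16.23 p [ 459.7 -120.   207.5] r [-3.1408e+00 -3.0000e-03  2.9483e+00] F [-7.2  3.1  7.8] M [0.44 0.4  0.19] op 13.4 g 80.6
t 16.48 p [ 459.7 -120.   206.5] r [-3.1407e+00 -3.1000e-03  2.9483e+00] F [-6.6  2.8  6.1] M [0.47 0.55 0.17] op 13.4 g 80.4
```

```bash
cat > q.py <<'E'
from h import *
s=sense();a=s["tcp_rot"][2];F=s["contact_force"];h=np.array([np.cos(a),np.sin(a),0]);n=np.array([-h[1],h[0],0])
print("t%.2f yaw%.1f p%s Fr%.1f Ft%.1f Fz%.1f Mz%.2f tau%.2f axis%s q6 %.2f op%.1f rp%s"%(s["clock"],np.degrees(a),s["eef_pos"].round(1),F@h,F@n,F[2],s["wrist_torque"][2],.0806*(F@n)+s["wrist_torque"][2],(s["eef_pos"]-80.6*h).round(1)[:2],s["qpos"][5],s["opening"]*85.4,s["tcp_rot"][:2].round(3)))
E
python3 -m creep '[{"x":0.8,"y":5.6,"z":0,"rx":0,"ry":0,"rz":0.07,"hand":8},{"x":-0.2,"y":5.6,"z":0,"rx":0,"ry":0,"rz":0.07,"hand":8},{"x":-0.2,"y":5.6,"z":0,"rx":0,"ry":0,"rz":0.07,"hand":8},{"x":-0.2,"y":5.6,"z":0,"rx":0,"ry":0,"rz":0.07,"hand":8}]' >/dev/null;python3 q.py;python3 -m creep '[{"x":-0.2,"y":5.6,"z":0,"rx":0,"ry":0,"rz":0.07,"hand":8},{"x":-0.2,"y":5.6,"z":0,"rx":0,"ry":0,"rz":0.07,"hand":8},{"x":-0.2,"y":5.6,"z":0,"rx":0,"ry":0,"rz":0.07,"hand":8},{"x":-0.2,"y":5.6,"z":0,"rx":0,"ry":0,"rz":0.07,"hand":8}]' >/dev/null;python3 q.py
```

```text
t16.98 yaw152.7 p[465.  -98.2 205.9] Fr9.0 Ft-1.2 Fz3.2 Mz0.23 tau0.14 axis[ 536.6 -135.2] q6 -1.31 op13.5 rp[-3.139 -0.005]
t17.48 yaw136.7 p[478.1 -79.2 205.9] Fr12.8 Ft-1.9 Fz4.0 Mz0.36 tau0.20 axis[ 536.7 -134.5] q6 -0.98 op13.5 rp[-3.139 -0.005]
```

```bash
python3 -m creep '[{"x":2,"y":0,"z":0,"rx":0,"ry":0,"rz":0,"hand":8}]' >/dev/null;python3 q.py;python3 -m creep '[{"x":-0.2,"y":5.6,"z":0,"rx":0,"ry":0,"rz":0.07,"hand":8},{"x":-0.2,"y":5.6,"z":0,"rx":0,"ry":0,"rz":0.07,"hand":8},{"x":-0.2,"y":5.6,"z":0,"rx":0,"ry":0,"rz":0.07,"hand":8},{"x":-0.2,"y":5.6,"z":0,"rx":0,"ry":0,"rz":0.07,"hand":8}]' >/dev/null;python3 q.py;python3 -m creep '[{"x":-0.2,"y":5.6,"z":0,"rx":0,"ry":0,"rz":0.07,"hand":8},{"x":-0.2,"y":5.6,"z":0,"rx":0,"ry":0,"rz":0.07,"hand":8},{"x":-0.2,"y":5.6,"z":0,"rx":0,"ry":0,"rz":0.07,"hand":8},{"x":-0.2,"y":5.6,"z":0,"rx":0,"ry":0,"rz":0.07,"hand":8}]' >/dev/null;python3 q.py
```

```text
t17.60 yaw136.8 p[478.1 -78.5 206.4] Fr3.7 Ft-0.8 Fz3.6 Mz0.21 tau0.14 axis[ 536.9 -133.6] q6 -0.98 op13.9 rp[-3.14e+00 -2.00e-03]
t18.10 yaw120.7 p[495.8 -64.  206.5] Fr9.2 Ft-2.3 Fz3.0 Mz0.38 tau0.19 axis[ 536.9 -133.4] q6 -0.67 op13.8 rp[-3.141e+00 -2.000e-03]
t18.60 yaw104.6 p[517.8 -55.6 206.9] Fr8.8 Ft-4.1 Fz1.6 Mz0.39 tau0.06 axis[ 538.1 -133.6] q6 -0.37 op13.4 rp[ 3.14e+00 -1.00e-03]
```

```bash
python3 -m creep '[{"x":1.2,"y":5.8,"z":0.5,"rx":0,"ry":0,"rz":0.07,"hand":8},{"x":0,"y":5.7,"z":0,"rx":0,"ry":0,"rz":0.07,"hand":8},{"x":0,"y":5.7,"z":0,"rx":0,"ry":0,"rz":0.07,"hand":8},{"x":0,"y":5.7,"z":0,"rx":0,"ry":0,"rz":0.07,"hand":8}]' >/dev/null;python3 q.py;python3 -m creep '[{"x":0,"y":5.7,"z":0.5,"rx":0,"ry":0,"rz":0.07,"hand":8},{"x":0,"y":5.7,"z":0,"rx":0,"ry":0,"rz":0.07,"hand":8},{"x":0,"y":5.7,"z":0,"rx":0,"ry":0,"rz":0.07,"hand":8},{"x":0,"y":5.7,"z":0,"rx":0,"ry":0,"rz":0.07,"hand":8}]' >/dev/null;python3 q.py
```

```text
t19.10 yaw88.6 p[540.1 -50.4 206.4] Fr12.5 Ft-2.0 Fz2.4 Mz0.42 tau0.26 axis[ 538.1 -131. ] q6 -0.07 op13.7 rp[ 3.141e+00 -2.000e-03]
t19.60 yaw72.5 p[563.4 -52.5 206.4] Fr16.2 Ft1.2 Fz4.1 Mz0.24 tau0.34 axis[ 539.2 -129.4] q6 0.21 op13.3 rp[ 3.14  -0.004]
```

```bash
python3 - <<'E'
import numpy as np
D=[(168.9,459.7,-120),(152.7,465,-98.2),(136.7,478.1,-79.2),(120.7,495.8,-64),(104.6,517.8,-55.6),(88.6,540.1,-50.4),(72.5,563.4,-52.5)]
M=[];b=[]
for t,x,y in D:
    c,s=np.cos(np.radians(t)),np.sin(np.radians(t)); M+=[[1,0,c,-s],[0,1,s,c]]; b+=[x,y]
r=np.linalg.lstsq(np.array(M),np.array(b),rcond=None)[0]; print(r, (np.array(M)@r-b).round(1))
from h import *
s=sense(); print(s["contact_force"],s["wrist_torque"])
E
```

```text
[ 541.15544226 -133.62725567   83.05031693    3.14916847] [-0.6 -0.7  0.9 -0.1  0.5  0.2  0.2  0.2 -0.6  1.5 -0.1 -0.1 -0.3 -1. ]
[ 3.74259444 15.82971887  4.08860114] [ 1.99706916 -0.52295178  0.24116911]
```

```bash
sed -i 's/tau%.2f axis/tau%.2f axis/; s/\.0806\*(F@n)+/.083*(F@n)-.00315*(F@h)+/; s/-80\.6\*h)/-83*h-3.15*n)/' q.py; python3 -m creep '[{"x":1.5,"y":5.8,"z":0,"rx":0,"ry":0,"rz":0.07,"hand":8},{"x":0,"y":5.8,"z":0,"rx":0,"ry":0,"rz":0.07,"hand":8},{"x":0,"y":5.8,"z":0,"rx":0,"ry":0,"rz":0.07,"hand":8}]' >/dev/null;python3 q.py;python3 -m creep '[{"x":0,"y":5.8,"z":0,"rx":0,"ry":0,"rz":0.07,"hand":8},{"x":0,"y":5.8,"z":0,"rx":0,"ry":0,"rz":0.07,"hand":8},{"x":0,"y":5.8,"z":0,"rx":0,"ry":0,"rz":0.07,"hand":8}]' >/dev/null;python3 q.py
```

```text
t19.98 yaw60.5 p[580.3 -58.1 206.6] Fr13.3 Ft2.2 Fz6.0 Mz0.05 tau0.19 axis[ 542.2 -131.9] q6 0.41 op13.5 rp[ 3.14e+00 -3.00e-03]
t20.35 yaw48.5 p[595.2 -68.  206.8] Fr11.1 Ft3.0 Fz4.9 Mz-0.05 tau0.16 axis[ 542.5 -132.2] q6 0.61 op13.5 rp[ 3.14  -0.004]
```

```bash
python3 -m creep '[{"x":1,"y":7.5,"z":0,"rx":0,"ry":0,"rz":0.09,"hand":8},{"x":0,"y":7.5,"z":0,"rx":0,"ry":0,"rz":0.09,"hand":8},{"x":0,"y":7.5,"z":0,"rx":0,"ry":0,"rz":0.09,"hand":8},{"x":0,"y":7.5,"z":0,"rx":0,"ry":0,"rz":0.09,"hand":8}]' >/dev/null;python3 q.py;python3 -m creep '[{"x":0,"y":7.5,"z":0,"rx":0,"ry":0,"rz":0.09,"hand":8},{"x":0,"y":7.5,"z":0,"rx":0,"ry":0,"rz":0.09,"hand":8},{"x":0,"y":7.5,"z":0,"rx":0,"ry":0,"rz":0.09,"hand":8},{"x":0,"y":7.5,"z":0,"rx":0,"ry":0,"rz":0.09,"hand":8}]' >/dev/null;python3 q.py
```

```text
t20.85 yaw27.8 p[615.1 -90.8 206.7] Fr7.3 Ft2.4 Fz4.2 Mz-0.13 tau0.05 axis[ 543.2 -132.3] q6 0.94 op13.7 rp[ 3.14e+00 -3.00e-03]
t21.35 yaw7.2 p[ 624.9 -119.5  206.1] Fr6.7 Ft3.3 Fz0.9 Mz-0.14 tau0.12 axis[ 542.9 -132.9] q6 1.25 op13.3 rp[ 3.141e+00 -2.000e-03]
```

```bash
python3 -m creep '[{"x":0,"y":7.5,"z":0,"rx":0,"ry":0,"rz":0.09,"hand":8},{"x":0,"y":7.5,"z":0,"rx":0,"ry":0,"rz":0.09,"hand":8},{"x":0,"y":7.5,"z":0,"rx":0,"ry":0,"rz":0.09,"hand":8},{"x":0,"y":7.5,"z":0,"rx":0,"ry":0,"rz":0.09,"hand":8}]' >/dev/null;python3 q.py;python3 -m creep '[{"x":0,"y":7.5,"z":0,"rx":0,"ry":0,"rz":0.09,"hand":8},{"x":0,"y":7.5,"z":0,"rx":0,"ry":0,"rz":0.09,"hand":8},{"x":0,"y":7.5,"z":0,"rx":0,"ry":0,"rz":0.09,"hand":8}]' >/dev/null;python3 q.py
```

```text
t21.85 yaw-13.5 p[ 625.9 -149.3  206.7] Fr7.9 Ft4.5 Fz0.8 Mz-0.21 tau0.15 axis[ 544.5 -133. ] q6 1.57 op13.6 rp[-3.141 -0.006]
t22.23 yaw-29.0 p[ 618.9 -171.   207. ] Fr7.3 Ft5.4 Fz3.3 Mz-0.31 tau0.11 axis[ 544.8 -133.6] q6 1.80 op13.2 rp[-3.14  -0.006]
```

```bash
python3 -m creep '[{"x":1,"y":6.8,"z":0.3,"rx":0,"ry":0,"rz":0.09,"hand":8},{"x":0,"y":7.5,"z":0,"rx":0,"ry":0,"rz":0.09,"hand":8},{"x":0,"y":7.5,"z":0,"rx":0,"ry":0,"rz":0.09,"hand":8}]' >/dev/null;python3 q.py;python3 -m creep '[{"x":0,"y":7.5,"z":0,"rx":0,"ry":0,"rz":0.09,"hand":8},{"x":0,"y":7.5,"z":0,"rx":0,"ry":0,"rz":0.09,"hand":8},{"x":0,"y":7.5,"z":0,"rx":0,"ry":0,"rz":0.09,"hand":8}]' >/dev/null;python3 q.py;python3 -m creep '[{"x":0,"y":7.5,"z":0,"rx":0,"ry":0,"rz":0.09,"hand":8},{"x":0,"y":7.5,"z":0,"rx":0,"ry":0,"rz":0.09,"hand":8},{"x":0,"y":7.5,"z":0,"rx":0,"ry":0,"rz":0.09,"hand":8}]' >/dev/null;python3 q.py
```

```text
t22.60 yaw-44.4 p[ 606.8 -190.1  206.4] Fr5.3 Ft3.5 Fz2.1 Mz-0.13 tau0.14 axis[ 545.3 -134.2] q6 2.04 op13.3 rp[-3.14  -0.005]
t22.98 yaw-59.9 p[ 588.6 -205.   206. ] Fr5.2 Ft0.9 Fz1.1 Mz-0.03 tau0.03 axis[ 544.2 -134.8] q6 2.28 op13.8 rp[-3.141e+00 -3.000e-03]
t23.35 yaw-75.3 p[ 566.7 -213.8  204.9] Fr-0.3 Ft-0.2 Fz-4.2 Mz-0.03 tau-0.04 axis[ 542.6 -134.3] q6 2.52 op13.6 rp[ 3.14e+00 -1.00e-03]
```

```bash
python3 -m creep '[{"x":0,"y":5.8,"z":0,"rx":0,"ry":0,"rz":0.07,"hand":8},{"x":0,"y":5.8,"z":0,"rx":0,"ry":0,"rz":0.07,"hand":8},{"x":0,"y":0,"z":0,"rx":0,"ry":0,"rz":0,"hand":8}]' >/dev/null;python3 q.py;  python3 - <<'E'
from h import *
f=grab_frame("side");cv2.imwrite("pics/k.png",np.clip(cv2.resize(f[190:290,320:420,::-1],None,fx=6,fy=6,interpolation=cv2.INTER_CUBIC)*1.6,0,255).astype('uint8'))
E
```

```text
t23.73 yaw-83.2 p[ 555.4 -216.1  204.7] Fr3.0 Ft-1.0 Fz-4.9 Mz0.09 tau-0.00 axis[ 542.4 -134.1] q6 2.65 op14.0 rp[ 3.14e+00 -1.00e-03]
```

View pics/k.png

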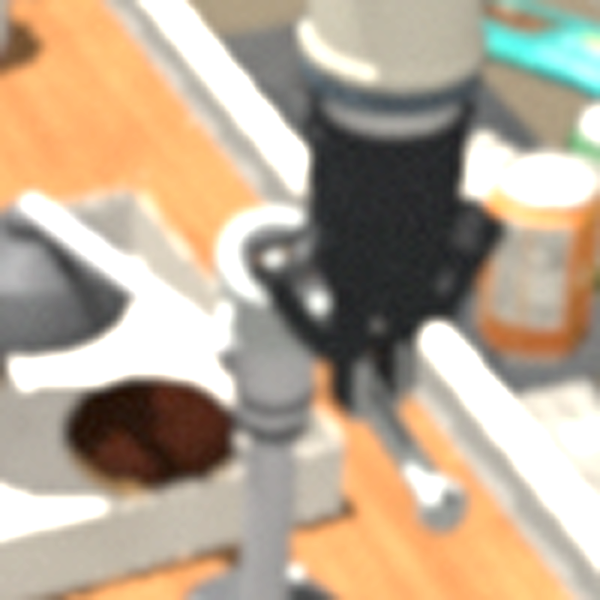

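```bash
python3 - <<'E'
from h import *
g=lambda X:((proj(X)-[320,190])*6).round()
for X in [(542,-134,220),(541.5,-140,220),(541.5,-140,206),(541.5,-140,237),(508,-134,220),(542,-100,220),(542,-168,220),(555.4,-216,205),(555.4+8,-287,218)]: print(X,g(X))
f=grab_frame("side")
E
python3 q.py
```

```text
(542, -134, 220) [273. 289.]
(541.5, -140, 220) [277. 296.]
(541.5, -140, 206) [276. 319.]
(541.5, -140, 237) [278. 268.]
(508, -134, 220) [210. 303.]
(542, -100, 220) [246. 253.]
(542, -168, 220) [301. 326.]
(555.4, -216, 205) [367. 400.]
(563.4, -287, 218) [450. 461.]
t23.82 yaw-83.1 p[ 555.8 -215.9  204.8] Fr2.5 Ft-0.5 Fz-5.3 Mz0.13 tau0.08 axis[ 542.7 -133.9] q6 2.65 op13.6 rp[ 3.14e+00 -1.00e-03]
```

The picture shows the eye at (393,273), about 18 mm lower than planned, and the ring about 15 mm too high. The spanner pivoted in the grip, so the ring is riding on the nut's taper rather than seated. I'll lift off, press the spanner flat on the counter, and regrip it harder and nearer the ring.

```bash
python3 -m creep '[{"x":0,"y":0,"z":-15,"rx":0,"ry":0,"rz":0,"hand":8},{"x":0,"y":0,"z":-25,"rx":0,"ry":0,"rz":0,"hand":8},{"x":0,"y":0,"z":-15,"rx":0,"ry":0,"rz":0,"hand":8},{"x":40,"y":3,"z":0,"rx":0,"ry":0,"rz":0,"hand":8},{"x":50,"y":3,"z":0,"rx":0,"ry":0,"rz":0,"hand":8},{"x":50,"y":3,"z":20,"rx":0,"ry":0,"rz":0,"hand":8},{"x":0,"y":0,"z":55,"rx":0,"ry":0,"rz":0,"hand":8},{"x":0,"y":0,"z":55,"rx":0,"ry":0,"rz":0,"hand":8},{"x":0,"y":0,"z":55,"rx":0,"ry":0,"rz":0,"hand":8},{"x":0,"y":0,"z":35,"rx":0,"ry":0,"rz":0,"hand":8},{"x":0,"y":0,"z":0,"rx":0,"ry":0,"rz":0,"hand":8}]' >/dev/null;python3 q.py
```

```text
t25.20 yaw-83.2 p[ 562.  -354.    37.5] Fr-0.3 Ft0.2 Fz-4.0 Mz-0.01 tau0.01 axis[ 549. -272.] q6 2.46 op13.5 rp[3.137 0.004]
```

```bash
python3 -m creep '[{"x":0,"y":0,"z":15,"rx":0,"ry":0,"rz":0,"hand":8},{"x":0,"y":0,"z":6,"rx":0,"ry":0,"rz":0,"hand":8},{"x":0,"y":0,"z":6,"rx":0,"ry":0,"rz":0,"hand":8},{"x":0,"y":0,"z":5,"rx":0,"ry":0,"rz":0,"hand":8},{"x":0,"y":0,"z":0,"rx":0,"ry":0,"rz":0,"hand":8}]' >/dev/null;python3 q.py;python3 -m creep '[{"x":0,"y":0,"z":3,"rx":0,"ry":0,"rz":0,"hand":8},{"x":0,"y":0,"z":0,"rx":0,"ry":0,"rz":0,"hand":8}]' >/dev/null;python3 q.py
```

```text
t25.82 yaw-83.2 p[ 564.4 -355.8    8.4] Fr-1.0 Ft1.5 Fz1.4 Mz0.15 tau0.28 axis[ 551.4 -273.8] q6 2.46 op13.4 rp[-3.141e+00 -1.000e-03]
t26.07 yaw-83.2 p[ 563.4 -355.5    5. ] Fr-0.5 Ft-1.0 Fz0.7 Mz-0.03 tau-0.11 axis[ 550.4 -273.4] q6 2.46 op13.8 rp[3.141 0.   ]
```

```bash
python3 -m creep '[{"x":0,"y":0,"z":2.5,"rx":0,"ry":0,"rz":0,"hand":8},{"x":0,"y":0,"z":0,"rx":0,"ry":0,"rz":0,"hand":50},{"x":0,"y":0,"z":0,"rx":0,"ry":0,"rz":0,"hand":50},{"x":0,"y":0,"z":0,"rx":0,"ry":0,"rz":0,"hand":50},{"x":0,"y":0,"z":-60,"rx":0,"ry":0,"rz":-0.18,"hand":50},{"x":0,"y":0,"z":-60,"rx":0,"ry":0,"rz":-0.18,"hand":50},{"x":0,"y":0,"z":-60,"rx":0,"ry":0,"rz":-0.18,"hand":50},{"x":0,"y":0,"z":0,"rx":0,"ry":0,"rz":-0.18,"hand":50},{"x":0,"y":0,"z":0,"rx":0,"ry":0,"rz":-0.18,"hand":50},{"x":0,"y":0,"z":0,"rx":0,"ry":0,"rz":-0.18,"hand":50},{"x":0,"y":0,"z":0,"rx":0,"ry":0,"rz":-0.18,"hand":50},{"x":0,"y":0,"z":0,"rx":0,"ry":0,"rz":-0.18,"hand":50},{"x":0,"y":0,"z":0,"rx":0,"ry":0,"rz":-0.18,"hand":50},{"x":0,"y":0,"z":0,"rx":0,"ry":0,"rz":-0.18,"hand":50},{"x":0,"y":0,"z":0,"rx":0,"ry":0,"rz":-0.18,"hand":50},{"x":0,"y":0,"z":0,"rx":0,"ry":0,"rz":-0.18,"hand":50},{"x":0,"y":0,"z":0,"rx":0,"ry":0,"rz":-0.18,"hand":50},{"x":0,"y":0,"z":0,"rx":0,"ry":0,"rz":-0.18,"hand":50},{"x":0,"y":0,"z":0,"rx":0,"ry":0,"rz":-0.18,"hand":50},{"x":0,"y":0,"z":0,"rx":0,"ry":0,"rz":-0.18,"hand":50}]' >/dev/null;python3 q.py; python3 - <<'E'
from h import *
f=grab_frame("side"); np.save("f.npy",f)
# expected pixels if flat where released
for n,X in [("ring",(550.5,-273,16)),("grip",(563.4,-355.5,12)),("eye",(572,-430,13)),("nut",(541.5,-140,240))]: print(n,proj(X))
cv2.imwrite("pics/l.png",np.clip(cv2.resize(f[220:420,300:480,::-1],None,fx=3,fy=3,interpolation=cv2.INTER_CUBIC)*1.3,0,255).astype('uint8'))
E
```

```text
t28.57 yaw82.1 p[ 563.8 -355.4  182.8] Fr0.2 Ft0.3 Fz-0.5 Mz-0.03 tau-0.00 axis[ 555.6 -438.1] q6 -0.43 op50.0 rp[-3.142 -0.   ]
ring [384.4 317.9]
grip [400.8 336.6]
eye [416.  353.9]
nut [366.4 233.8]
```

View pics/l.png

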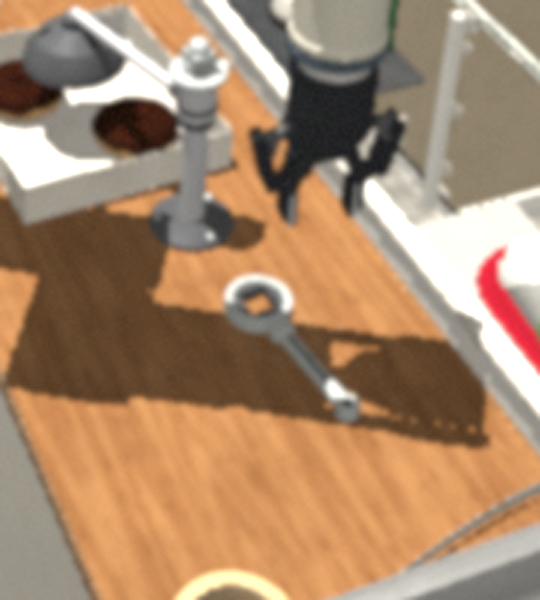

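The spanner now lies flat: ring centre near (386,319), eye at (415,354). The lamp is still over the tray.

```bash
python3 - <<'E'
from h import *
f=np.load("f.npy").astype(int)
p=lambda u,v:(300+u/3,220+v/3)
r=ray(*p(258,299),16); e=ray(*p(345,403),12); print("ring",r,"eye",e,np.hypot(*(e-r)[:2]),np.degrees(np.arctan2(*(r-e)[[1,0]])))
for u,v,n in[(199,42,"dometop"),(170,72,"wL"),(228,72,"wR"),(150,222,"footL"),(233,222,"footR")]: print(n,ray(*p(u,v),{"d":240,"w":206,"f":3}[n[0]]))
g=f[225:250,355:380].sum(2)//3; print(g)
E
```

```text
ring [ 551.6 -281.5   16. ] eye [ 569.3 -429.6   12. ] 149.15394731618738 96.81531244894293
dometop [ 540.8 -141.   240. ]
wL [ 513.6 -134.2  206. ]
wR [ 567.5 -154.8  206. ]
footL [ 500.8 -122.7    3. ]
footR [ 584.2 -154.3    3. ]
[[125 127 128 127 127 126 125 125 124 128 136 135 130 120 115 120 144 184
  218 232 240 245 242 224 173]
 [122 126 126 127 127 125 124 123 124 128 134 137 137 130 120 116 125 153
  190 218 233 242 246 243 221]
 [122 123 124 127 127 125 123 123 126 128 132 136 138 137 130 120 116 129
  158 192 221 235 244 246 240]
 [123 122 122 125 125 126 125 124 125 127 132 133 136 139 136 128 120 117
  131 164 199 226 238 244 244]
 [123 121 122 122 124 124 122 123 124 125 127 128 129 136 140 135 124 115
  119 137 171 208 229 238 243]
 [122 124 124 123 122 122 124 123 123 126 126 126 128 133 136 135 127 115
  112 120 144 182 215 230 239]
 [121 125 126 124 122 122 122 124 129 136 144 145 143 138 134 132 125 117
  111 114 124 153 188 216 231]
 [118 123 126 126 125 124 124 129 145 164 178 180 171 156 140 131 126 120
  115 112 114 129 158 191 217]
 [113 119 124 126 124 124 1
[... 1058 characters left out ...]
24 104  90  85  87  88  91  97 111 137
  169 187 179 148 123 119 125]
 [202 196 202 208 211 206 188 166 141 113  93  87  88  93 104 121 142 159
  174 185 171 143 122 117 121]
 [216 203 195 201 208 209 206 196 176 145 120 113 114 124 144 164 184 195
  194 183 160 134 120 116 117]
 [209 201 185 184 194 205 209 210 201 183 167 162 162 169 183 198 205 204
  191 169 144 127 120 119 117]
 [188 182 162 153 164 179 193 204 204 202 198 196 195 197 201 202 197 182
  165 145 130 123 123 121 119]
 [166 148 125 113 121 140 157 172 182 185 187 189 189 186 180 174 161 146
  133 126 126 127 125 122 121]
 [170 131  96  88  93 105 118 130 139 143 148 150 152 145 135 129 122 118
  117 122 127 129 126 125 121]]
```

```bash
python3 -m creep '[{"x":0,"y":0,"z":20,"rx":0,"ry":0,"rz":-0.128,"hand":50},{"x":0,"y":0,"z":50,"rx":0,"ry":0,"rz":-0.128,"hand":50},{"x":10,"y":-1.6,"z":50,"rx":0,"ry":0,"rz":0,"hand":50},{"x":0,"y":0,"z":52,"rx":0,"ry":0,"rz":0,"hand":50},{"x":0,"y":0,"z":0,"rx":0,"ry":0,"rz":0,"hand":50},{"x":0,"y":0,"z":0,"rx":0,"ry":0,"rz":0,"hand":50}]' >/dev/null;python3 q.py
```

```text
t29.38 yaw96.4 p[ 562.2 -346.4   12.5] Fr-0.1 Ft-0.7 Fz0.1 Mz0.03 tau-0.02 axis[ 574.5 -428.5] q6 -0.67 op49.8 rp[3.14e+00 1.00e-03]
```

```bash
python3 -m creep '[{"x":0,"y":0,"z":10.5,"rx":0,"ry":0,"rz":0,"hand":50},{"x":0,"y":0,"z":0,"rx":0,"ry":0,"rz":0,"hand":50},{"x":0,"y":0,"z":0,"rx":0,"ry":0,"rz":0,"hand":6},{"x":0,"y":0,"z":0,"rx":0,"ry":0,"rz":0,"hand":6},{"x":0,"y":0,"z":0,"rx":0,"ry":0,"rz":0,"hand":6},{"x":0,"y":0,"z":0,"rx":0,"ry":0,"rz":0,"hand":6},{"x":0,"y":0,"z":0,"rx":0,"ry":0,"rz":0,"hand":6}]' 120;python3 q.py
```

```text
clock: 30.25
eef_pos: [561.6, -345.9, 1.3]
tcp_rot: [3.141, 0.001, 1.684]
contact_force: [-1.0, 1.7, 7.1]
opening: 0.144
grasp_force: 117.9
t30.25 yaw96.5 p[ 561.6 -345.9    1.3] Fr1.8 Ft0.8 Fz7.1 Mz0.04 tau0.10 axis[ 574. -428.] q6 -0.67 op12.3 rp[3.141e+00 1.000e-03]
```

```bash
python3 -m creep '[{"x":0,"y":0,"z":-20,"rx":0,"ry":0,"rz":0,"hand":6},{"x":0,"y":0,"z":-55,"rx":0,"ry":0,"rz":0,"hand":6},{"x":0,"y":0,"z":-60,"rx":0,"ry":0,"rz":0,"hand":6},{"x":0,"y":0,"z":-60,"rx":0,"ry":0,"rz":0,"hand":6},{"x":0,"y":0,"z":-60,"rx":0,"ry":0,"rz":0,"hand":6},{"x":20,"y":0.4,"z":0,"rx":0,"ry":0,"rz":0,"hand":6},{"x":45,"y":1.5,"z":0,"rx":0,"ry":0,"rz":0,"hand":6},{"x":50,"y":1.5,"z":0,"rx":0,"ry":0,"rz":0,"hand":6},{"x":26.8,"y":1,"z":0,"rx":0,"ry":0,"rz":0,"hand":6},{"x":0,"y":0,"z":0,"rx":0,"ry":0,"rz":0,"hand":6},{"x":0,"y":0,"z":0,"rx":0,"ry":0,"rz":0,"hand":6}]' >/dev/null
cat > q.py <<'E'
from h import *
RR=.066
s=sense();a=s["tcp_rot"][2]+np.pi;F=s["contact_force"];h=np.array([np.cos(a),np.sin(a),0]);n=np.array([-h[1],h[0],0])
print("t%.2f head%.1f p%s F%s Fr%.1f Ft%.1f M%s tau%.2f axis%s q6 %.2f op%.1f rp%s"%(s["clock"],np.degrees(a)%360,s["eef_pos"].round(1),F.round(1),F@h,F@n,s["wrist_torque"].round(2),RR*(F@n)+s["wrist_torque"][2],(s["eef_pos"]-RR*1000*h).round(1)[:2],s["qpos"][5],s["opening"]*85.4,s["tcp_rot"][:2].round(3)))
E
python3 q.py; python3 - <<'E'
from h import *
f=grab_frame("side").astype(int); np.save("f2.npy",f)
print(proj((542.5,-139,276)))
hsv=cv2.cvtColor(f.astype('uint8'),cv2.COLOR_RGB2HSV)
print((f[200:250:1,350:386].sum(2)//3)[:, ::1])
E
```

```text
t31.62 head276.5 p[ 549.  -204.1  254.7] F[-0.4 -1.  -4.3] Fr0.9 Ft-0.5 M[-0.12  0.    0.05] tau0.01 axis[ 541.5 -138.6] q6 -0.47 op12.2 rp[-3.141 -0.   ]
[367.  223.4]
[[124 151 186 ...  28  25  26]
 [117 128 157 ...  26  29  26]
 [120 117 132 ...  29  27  26]
 ...
 [225 215 197 ...  99 113 132]
 [230 228 221 ... 107 124 152]
 [229 230 229 ... 111 120 140]]
```

```bash
python3 -m creep '[{"x":0,"y":1,"z":8,"rx":0,"ry":0,"rz":0,"hand":6},{"x":0,"y":0,"z":6,"rx":0,"ry":0,"rz":0,"hand":6},{"x":0,"y":0,"z":4,"rx":0,"ry":0,"rz":0,"hand":6},{"x":0,"y":0,"z":0,"rx":0,"ry":0,"rz":0,"hand":6}]' >/dev/null; python3 q.py;  python3 -m creep '[{"x":0,"y":0,"z":2,"rx":0,"ry":0,"rz":0,"hand":6},{"x":0,"y":0,"z":2,"rx":0,"ry":0,"rz":0,"hand":6}]' >/dev/null; python3 q.py; python3 -m creep '[{"x":0,"y":0,"z":1.5,"rx":0,"ry":0,"rz":0,"hand":6},{"x":0,"y":0,"z":0,"rx":0,"ry":0,"rz":0,"hand":6}]' >/dev/null; python3 q.py
```

```text
t32.17 head276.5 p[ 550.3 -204.2  236.7] F[ 0.8  0.4 -4.9] Fr-0.3 Ft0.9 M[-0.09 -0.06  0.03] tau0.09 axis[ 542.8 -138.7] q6 -0.47 op12.4 rp[-3.141 -0.   ]
t32.42 head276.5 p[ 550.6 -204.2  233.4] F[ 0.2  0.  -3.9] Fr0.0 Ft0.2 M[-0.11 -0.03  0.02] tau0.03 axis[ 543.2 -138.6] q6 -0.47 op12.3 rp[3.141 0.   ]
t32.67 head276.5 p[ 550.5 -204.1  231.7] F[ 0.1 -0.3 -3.8] Fr0.3 Ft0.1 M[-0.1   0.02  0.01] tau0.01 axis[ 543.  -138.6] q6 -0.47 op12.5 rp[-3.141 -0.   ]
```

```bash
python3 -m creep '[{"x":0,"y":0,"z":1.5,"rx":0,"ry":0,"rz":0,"hand":6},{"x":0,"y":0,"z":0,"rx":0,"ry":0,"rz":0,"hand":6}]' >/dev/null; python3 q.py;  python3 -m creep '[{"x":0,"y":0,"z":1.5,"rx":0,"ry":0,"rz":0,"hand":6},{"x":0,"y":0,"z":0,"rx":0,"ry":0,"rz":0,"hand":6}]' >/dev/null; python3 q.py; python3 -m creep '[{"x":0,"y":0,"z":1.5,"rx":0,"ry":0,"rz":0,"hand":6},{"x":0,"y":0,"z":0,"rx":0,"ry":0,"rz":0,"hand":6}]' >/dev/null; python3 q.py
```

```text
t32.92 head276.5 p[ 550.5 -204.2  230.2] F[-0.6  0.5 -4.4] Fr-0.6 Ft-0.6 M[-0.1  -0.02  0.03] tau-0.00 axis[ 543.  -138.6] q6 -0.47 op12.2 rp[-3.141 -0.   ]
t33.17 head276.5 p[ 550.7 -204.2  228.8] F[ 1.2 -0.2 -4.5] Fr0.3 Ft1.1 M[-0.04 -0.09 -0.06] tau0.02 axis[ 543.2 -138.6] q6 -0.47 op12.4 rp[3.141 0.   ]
t33.42 head276.5 p[ 550.8 -204.2  227.5] F[ 0.4  0.7 -2.4] Fr-0.7 Ft0.4 M[ 0.18 -0.22 -0.03] tau0.00 axis[ 543.4 -138.6] q6 -0.47 op12.7 rp[3.141 0.   ]
```

```bash
python3 -m creep '[{"x":0.1,"y":-3.3,"z":0.7,"rx":0,"ry":0,"rz":0.05,"hand":6},{"x":0.1,"y":-3.3,"z":0,"rx":0,"ry":0,"rz":0.05,"hand":6}]' >/dev/null; python3 q.py;  python3 -m creep '[{"x":0.1,"y":-3.3,"z":0,"rx":0,"ry":0,"rz":0.05,"hand":6},{"x":0.1,"y":-3.3,"z":0,"rx":0,"ry":0,"rz":0.05,"hand":6}]' >/dev/null; python3 q.py; python3 -m creep '[{"x":0.1,"y":-3.3,"z":0,"rx":0,"ry":0,"rz":0.05,"hand":6},{"x":0.1,"y":-3.3,"z":0,"rx":0,"ry":0,"rz":0.05,"hand":6}]' >/dev/null; python3 q.py
```

```text
t33.67 head270.6 p[ 544.3 -204.1  226.9] F[ 2.   2.3 -0.3] Fr-2.3 Ft2.0 M[ 0.72 -0.34  0.08] tau0.21 axis[ 543.6 -138.1] q6 -0.37 op12.2 rp[ 3.141e+00 -1.000e-03]
t33.92 head264.9 p[ 537.7 -203.9  227.1] F[1.3 2.5 1.8] Fr-2.6 Ft1.1 M[ 0.76 -0.19  0.13] tau0.21 axis[ 543.5 -138.2] q6 -0.28 op12.2 rp[ 3.141e+00 -1.000e-03]
t34.17 head259.2 p[ 531.  -203.1  227.3] F[-0.   1.   2.3] Fr-1.0 Ft-0.2 M[ 0.56 -0.02  0.29] tau0.27 axis[ 543.4 -138.3] q6 -0.18 op12.5 rp[ 3.141 -0.   ]
```

```bash
python3 -m creep '[{"x":0.1,"y":0,"z":-5,"rx":0,"ry":0,"rz":0,"hand":6},{"x":0.3,"y":-6.6,"z":0,"rx":0,"ry":0,"rz":0.1,"hand":6},{"x":0.3,"y":-6.6,"z":0,"rx":0,"ry":0,"rz":0.1,"hand":6},{"x":0.3,"y":-6.6,"z":0,"rx":0,"ry":0,"rz":0.1,"hand":6},{"x":0,"y":0,"z":3.5,"rx":0,"ry":0,"rz":0,"hand":6},{"x":0,"y":0,"z":0.5,"rx":0,"ry":0,"rz":0,"hand":6}]' >/dev/null; python3 q.py;  python3 -m creep '[{"x":0,"y":0,"z":1,"rx":0,"ry":0,"rz":0,"hand":6},{"x":0,"y":0,"z":0,"rx":0,"ry":0,"rz":0,"hand":6}]' >/dev/null; python3 q.py; python3 -m creep '[{"x":0,"y":0,"z":1,"rx":0,"ry":0,"rz":0,"hand":6},{"x":0,"y":0,"z":0,"rx":0,"ry":0,"rz":0,"hand":6}]' >/dev/null; python3 q.py
```

```text
t34.92 head242.3 p[ 512.3 -196.9  228. ] F[-4.5  1.2  7.2] Fr1.0 Ft-4.6 M[0.85 0.54 0.34] tau0.04 axis[ 543.  -138.4] q6 0.11 op12.3 rp[-3.142 -0.   ]
t35.17 head242.3 p[ 512.4 -197.   227.4] F[-5.2  0.4  8.3] Fr2.0 Ft-4.8 M[0.95 0.62 0.39] tau0.07 axis[ 543.1 -138.6] q6 0.11 op12.0 rp[ 3.141 -0.   ]
t35.42 head242.3 p[ 512.5 -197.   226.6] F[-5.5  0.8 10.7] Fr1.8 Ft-5.3 M[1.   0.71 0.38] tau0.03 axis[ 543.2 -138.6] q6 0.11 op12.2 rp[ 3.141 -0.   ]
```

```bash
python3 -m creep '[{"x":-0.6,"y":-1.1,"z":-2.5,"rx":0,"ry":0,"rz":0,"hand":6},{"x":0.2,"y":-4.6,"z":0,"rx":0,"ry":0,"rz":0.07,"hand":6}]' >/dev/null; python3 q.py;  python3 -m creep '[{"x":0.2,"y":-4.6,"z":0,"rx":0,"ry":0,"rz":0.07,"hand":6},{"x":0.2,"y":-4.6,"z":0,"rx":0,"ry":0,"rz":0.07,"hand":6}]' >/dev/null; python3 q.py; python3 -m creep '[{"x":0.2,"y":-4.6,"z":0,"rx":0,"ry":0,"rz":0.07,"hand":6},{"x":0.2,"y":-4.6,"z":0,"rx":0,"ry":0,"rz":0.07,"hand":6}]' >/dev/null; python3 q.py; python3 -m creep '[{"x":0.2,"y":-4.6,"z":0,"rx":0,"ry":0,"rz":0.07,"hand":6},{"x":0.2,"y":-4.6,"z":0,"rx":0,"ry":0,"rz":0.07,"hand":6}]' >/dev/null; python3 q.py
```

```text
t35.67 head238.2 p[ 507.4 -194.6  228.6] F[-3.3  0.8  2.6] Fr1.1 Ft-3.2 M[0.77 0.31 0.39] tau0.17 axis[ 542.2 -138.5] q6 0.19 op12.5 rp[ 3.141 -0.   ]
t35.92 head230.1 p[ 499.3 -188.9  228.4] F[-5.2  1.8  4.2] Fr1.9 Ft-5.1 M[0.81 0.62 0.48] tau0.14 axis[ 541.6 -138.3] q6 0.33 op12.3 rp[-3.141  0.   ]
t36.17 head222.1 p[ 492.2 -182.4  228.2] F[-6.2  2.7  6. ] Fr2.8 Ft-6.2 M[0.83 0.79 0.51] tau0.10 axis[ 541.2 -138.1] q6 0.48 op12.3 rp[-3.14e+00  1.00e-03]
t36.42 head214.1 p[ 486.2 -174.9  228. ] F[-7.2  1.8  4. ] Fr4.9 Ft-5.5 M[0.87 1.02 0.49] tau0.13 axis[ 540.9 -137.9] q6 0.63 op12.4 rp[-3.14e+00  2.00e-03]
```

```bash
python3 -m creep '[{"x":-1.3,"y":-1.6,"z":0,"rx":0,"ry":0,"rz":0,"hand":6},{"x":0,"y":0,"z":0,"rx":0,"ry":0,"rz":0,"hand":6}]' >/dev/null; python3 q.py;  python3 -m creep '[{"x":-0.6,"y":-0.8,"z":0,"rx":0,"ry":0,"rz":0,"hand":6},{"x":0,"y":0,"z":1,"rx":0,"ry":0,"rz":0,"hand":6}]' >/dev/null; python3 q.py; python3 -m creep '[{"x":0,"y":0,"z":1.5,"rx":0,"ry":0,"rz":0,"hand":6},{"x":0,"y":0,"z":0,"rx":0,"ry":0,"rz":0,"hand":6}]' >/dev/null; python3 q.py
```

```text
t36.67 head214.1 p[ 485.6 -174.5  228.3] F[-2.3  3.2  2.1] Fr0.1 Ft-3.9 M[0.87 0.16 0.31] tau0.05 axis[ 540.2 -137.5] q6 0.63 op12.4 rp[-3.141 -0.   ]
t36.92 head214.0 p[ 485.  -174.4  227.3] F[-0.5  5.1  4.7] Fr-2.5 Ft-4.5 M[ 1.02 -0.23  0.23] tau-0.07 axis[ 539.7 -137.4] q6 0.63 op12.4 rp[ 3.141e+00 -1.000e-03]
t37.17 head214.0 p[ 485.  -174.4  226. ] F[-2.2  4.   6.4] Fr-0.4 Ft-4.6 M[ 1.19 -0.27  0.31] tau0.01 axis[ 539.7 -137.5] q6 0.63 op12.5 rp[ 3.141e+00 -1.000e-03]
```

```bash
python3 -m creep '[{"x":0.3,"y":-1,"z":-0.5,"rx":0,"ry":0,"rz":0,"hand":6},{"x":0.2,"y":-4.6,"z":0,"rx":0,"ry":0,"rz":0.07,"hand":6}]' >/dev/null; python3 q.py;  python3 -m creep '[{"x":0.2,"y":-4.6,"z":0,"rx":0,"ry":0,"rz":0.07,"hand":6},{"x":0.2,"y":-4.6,"z":0,"rx":0,"ry":0,"rz":0.07,"hand":6}]' >/dev/null; python3 q.py; python3 -m creep '[{"x":0.2,"y":-4.6,"z":0,"rx":0,"ry":0,"rz":0.07,"hand":6},{"x":0.2,"y":-4.6,"z":0,"rx":0,"ry":0,"rz":0.07,"hand":6}]' >/dev/null; python3 q.py
```

```text
t37.42 head209.9 p[ 482.1 -169.7  226.4] F[-1.2  3.5  4.4] Fr-0.7 Ft-3.6 M[ 0.9  -0.14  0.32] tau0.08 axis[ 539.3 -136.8] q6 0.71 op12.2 rp[ 3.141e+00 -1.000e-03]
t37.67 head201.9 p[ 477.7 -160.9  226.1] F[-2.3  4.3  3. ] Fr0.5 Ft-4.8 M[ 1.01 -0.06  0.37] tau0.06 axis[ 539.  -136.4] q6 0.86 op12.1 rp[-3.141 -0.   ]
t37.92 head193.9 p[ 474.4 -152.1  225.7] F[-2.1  4.1  1.1] Fr1.0 Ft-4.5 M[0.76 0.07 0.3 ] tau-0.00 axis[ 538.5 -136.3] q6 1.02 op12.5 rp[-3.141e+00  1.000e-03]
```

```bash
python3 -m creep '[{"x":0.1,"y":-3.6,"z":0.4,"rx":0,"ry":0,"rz":0.05,"hand":6},{"x":0.1,"y":-3.3,"z":0.4,"rx":0,"ry":0,"rz":0.05,"hand":6}]' >/dev/null; python3 q.py;  python3 -m creep '[{"x":0.1,"y":-3.6,"z":0.4,"rx":0,"ry":0,"rz":0.05,"hand":6},{"x":0.1,"y":-3.3,"z":0.4,"rx":0,"ry":0,"rz":0.05,"hand":6}]' >/dev/null; python3 q.py; python3 -m creep '[{"x":0.1,"y":-3.6,"z":0.4,"rx":0,"ry":0,"rz":0.05,"hand":6},{"x":0.1,"y":-3.3,"z":0.4,"rx":0,"ry":0,"rz":0.05,"hand":6}]' >/dev/null; python3 q.py
```

```text
t38.17 head188.2 p[ 473.4 -145.2  224.6] F[ 1.3  5.9 -1.7] Fr-2.1 Ft-5.6 M[ 0.94 -0.15  0.53] tau0.16 axis[ 538.7 -135.8] q6 1.13 op12.3 rp[-3.141e+00  1.000e-03]
t38.42 head182.5 p[ 473.1 -138.1  223.9] F[ 1.5  6.9 -2. ] Fr-1.8 Ft-6.8 M[ 1.08 -0.26  0.75] tau0.30 axis[ 539.  -135.2] q6 1.24 op12.3 rp[-3.141  0.   ]
t38.67 head176.7 p[ 473.  -131.   223.2] F[-0.5  7.6  0.1] Fr1.0 Ft-7.6 M[ 1.42 -0.24  0.67] tau0.17 axis[ 538.9 -134.8] q6 1.35 op12.5 rp[-3.14e+00  1.00e-03]
```

```bash
sed -i 's/RR=.066/RR=.0706/' q.py; python3 -m creep '[{"x":0,"y":-1.4,"z":0,"rx":0,"ry":0,"rz":0,"hand":6},{"x":0,"y":0,"z":1,"rx":0,"ry":0,"rz":0,"hand":6}]' >/dev/null; python3 q.py;  python3 -m creep '[{"x":0,"y":0,"z":1.5,"rx":0,"ry":0,"rz":0,"hand":6},{"x":0,"y":0,"z":0,"rx":0,"ry":0,"rz":0,"hand":6}]' >/dev/null; python3 q.py; python3 -m creep '[{"x":0,"y":0,"z":2,"rx":0,"ry":0,"rz":0,"hand":6},{"x":0,"y":0,"z":0,"rx":0,"ry":0,"rz":0,"hand":6}]' >/dev/null; python3 q.py
```

```text
t38.92 head176.8 p[ 473.1 -130.3  222.4] F[-1.6  5.5  1.2] Fr1.9 Ft-5.4 M[ 0.82 -0.04  0.41] tau0.03 axis[ 543.6 -134.2] q6 1.35 op12.3 rp[-3.142  0.   ]
t39.17 head176.8 p[ 473.1 -130.4  221. ] F[-1.4  4.3  1.1] Fr1.7 Ft-4.2 M[ 0.93 -0.11  0.53] tau0.24 axis[ 543.6 -134.3] q6 1.35 op12.2 rp[-3.141  0.   ]
t39.42 head176.8 p[ 473.1 -130.4  219.1] F[-1.9  4.9  1.3] Fr2.2 Ft-4.8 M[ 0.87 -0.08  0.47] tau0.13 axis[ 543.6 -134.3] q6 1.35 op12.2 rp[-3.141  0.   ]
```

```bash
python3 -m creep '[{"x":0,"y":-0.6,"z":3,"rx":0,"ry":0,"rz":0,"hand":6},{"x":0,"y":0,"z":3,"rx":0,"ry":0,"rz":0,"hand":6},{"x":0,"y":0,"z":0,"rx":0,"ry":0,"rz":0,"hand":6}]' >/dev/null; python3 q.py;  python3 -m creep '[{"x":0,"y":0,"z":3,"rx":0,"ry":0,"rz":0,"hand":6},{"x":0,"y":0,"z":2,"rx":0,"ry":0,"rz":0,"hand":6},{"x":0,"y":0,"z":0,"rx":0,"ry":0,"rz":0,"hand":6}]' >/dev/null; python3 q.py
python3 - <<'E'
from h import *
s=sense();p=s["eef_pos"];a=s["tcp_rot"][2]+np.pi;h=np.array([np.cos(a),np.sin(a),0])
f=grab_frame("side").astype(int)
u,v=proj(p+84*h+[0,0,11]).astype(int);print("eye exp",u,v)
print((f[v-12:v+14,u-12:u+13].sum(2)//3))
sat=f.max(2)-f.min(2); print((sat[v-12:v+14,u-12:u+13]))
E
```

```text
t39.80 head176.8 p[ 473.2 -130.   213. ] F[-2.6  2.6  3.8] Fr2.8 Ft-2.4 M[ 0.43 -0.01  0.37] tau0.20 axis[ 543.7 -134. ] q6 1.36 op12.3 rp[3.141 0.   ]
t40.17 head176.8 p[ 473.2 -129.9  208. ] F[-1.7  2.   3. ] Fr1.8 Ft-1.9 M[0.26 0.03 0.32] tau0.19 axis[ 543.7 -133.9] q6 1.36 op12.2 rp[3.141 0.   ]
eye exp 316 247
[[114 115 114 108  93  82  81  83  86  92  97 100 103 104 109 111 115 115
  115 112 108 104  98  94  88]
 [115 115 113 102  89  80  79  80  84  87  92  96 100 104 108 111 115 116
  114 112 108 103  98  95  90]
 [115 115 111  99  85  78  77  80  81  84  86  89  93  98 104 109 113 112
  112 109 105 101  97  94  91]
 [112 111 106  94  80  78  77  78  81  81  84  84  87  89  93  99 101 103
  103 101  99  96  92  89  86]
 [ 95  92  90  80  75  76  78  79  80  80  82  82  80  82  84  86  87  88
   89  89  87  86  83  81  78]
 [ 69  63  64  65  68  73  75  77  78  78  80  81  78  80  79  80  79  79
   81  80  81  79  77  76  73]
 [ 42  40  42  53  64  70  74  77  78  78  79  78  77  78  78  76  78  79
   77  78  78  75  75  72  72]
 [ 30  35  36  47  58  67  70  75  75  77  76  7
[... 3328 characters left out ...]
31 32 16  6  4  3  2  3  4  3  5  8 14 19 18 15 16 15
  12]
 [39 35 37 32 36 30 30 28 18  6  3  3  3  6 10 10  9 10 15 20 19 20 22 20
  21]
 [35 33 34 34 30 30 28 29 22 12  9  8 13 18 22 18 13 12 13 17 18 18 15 15
  15]
 [29 27 30 28 30 27 31 30 31 27 26 26 31 33 30 20 14 11 11 13 13 13 12 10
  11]
 [26 27 25 29 27 31 35 39 42 43 43 43 39 35 25 17 11 11 10 11 11 11  9 11
  10]
 [33 29 30 31 34 39 45 49 50 49 47 39 31 24 17 12 11 11 10 12 10 11 10 10
  11]
 [36 35 34 37 41 44 47 47 43 39 33 25 19 14 12 11  9 11 10 11 11 10  9 12
  11]
 [34 33 32 32 34 36 35 31 27 23 18 15 12 11 11 11 10 10 11 11 10 11 10 10
  11]
 [20 20 21 20 21 20 19 17 14 13 12 12 10 11 10 10 11 10 11 10 12 11 11 11
   9]]
```

```bash
python3 -m creep '[{"x":0,"y":-0.3,"z":1.5,"rx":0,"ry":0,"rz":0,"hand":6},{"x":0.3,"y":-6.35,"z":0.5,"rx":0,"ry":0,"rz":0.09,"hand":6},{"x":0.3,"y":-6.35,"z":0,"rx":0,"ry":0,"rz":0.09,"hand":6},{"x":0.3,"y":-6.35,"z":0,"rx":0,"ry":0,"rz":0.09,"hand":6},{"x":0.3,"y":-6.35,"z":0,"rx":0,"ry":0,"rz":0.09,"hand":6}]' >/dev/null; python3 q.py;  python3 -m creep '[{"x":0.3,"y":-6.35,"z":0,"rx":0,"ry":0,"rz":0.09,"hand":6},{"x":0.3,"y":-6.35,"z":0,"rx":0,"ry":0,"rz":0.09,"hand":6},{"x":0.3,"y":-6.35,"z":0,"rx":0,"ry":0,"rz":0.09,"hand":6},{"x":0.3,"y":-6.35,"z":0,"rx":0,"ry":0,"rz":0.09,"hand":6}]' >/dev/null; python3 q.py
```

```text
t40.85 head156.0 p[ 478.9 -104.8  205.6] F[ 0.1  1.8 -2.2] Fr0.7 Ft-1.7 M[0.14 0.12 0.3 ] tau0.18 axis[ 543.4 -133.6] q6 1.77 op12.3 rp[3.141e+00 1.000e-03]
t41.35 head135.4 p[492.9 -84.  205.5] F[-1.5  0.6 -0.7] Fr1.5 Ft0.7 M[0.02 0.28 0.42] tau0.46 axis[ 543.2 -133.6] q6 2.18 op12.4 rp[3.14e+00 1.00e-03]
```

```bash
python3 -m creep '[{"x":0.3,"y":-6.35,"z":0,"rx":0,"ry":0,"rz":0.09,"hand":6},{"x":0.3,"y":-6.35,"z":0,"rx":0,"ry":0,"rz":0.09,"hand":6}]' >/dev/null; python3 q.py;  python3 -m creep '[{"x":0.3,"y":-6.35,"z":0,"rx":0,"ry":0,"rz":0.09,"hand":6},{"x":0.3,"y":-6.35,"z":0,"rx":0,"ry":0,"rz":0.09,"hand":6},{"x":0.3,"y":-6.35,"z":0,"rx":0,"ry":0,"rz":0.09,"hand":6}]' >/dev/null; python3 q.py
```

```text
t41.60 head125.1 p[502.5 -75.6 205.5] F[-2.   1.1 -0.2] Fr2.1 Ft1.0 M[0.11 0.29 0.41] tau0.48 axis[ 543.1 -133.4] q6 2.38 op12.4 rp[3.14e+00 1.00e-03]
t41.98 head109.6 p[519.4 -66.7 205.5] F[-2.3  1.7  0.2] Fr2.4 Ft1.6 M[0.27 0.35 0.31] tau0.42 axis[ 543.1 -133.2] q6 2.67 op12.0 rp[3.14e+00 1.00e-03]
```

```bash
python3 -m creep '[{"x":1,"y":11.9,"z":0,"rx":0,"ry":0,"rz":-0.17,"hand":6},{"x":1,"y":11.9,"z":0,"rx":0,"ry":0,"rz":-0.17,"hand":6},{"x":1,"y":11.9,"z":0,"rx":0,"ry":0,"rz":-0.17,"hand":6},{"x":1,"y":11.9,"z":0,"rx":0,"ry":0,"rz":-0.17,"hand":6}]' >/dev/null; python3 q.py;  python3 -m creep '[{"x":1,"y":11.9,"z":0,"rx":0,"ry":0,"rz":-0.17,"hand":6},{"x":1,"y":11.9,"z":0,"rx":0,"ry":0,"rz":-0.17,"hand":6},{"x":1,"y":11.9,"z":0,"rx":0,"ry":0,"rz":-0.17,"hand":6},{"x":1,"y":11.9,"z":0,"rx":0,"ry":0,"rz":-0.17,"hand":6},{"x":1,"y":11.9,"z":0,"rx":0,"ry":0,"rz":-0.17,"hand":6},{"x":1,"y":11.9,"z":0,"rx":0,"ry":0,"rz":-0.17,"hand":6}]' >/dev/null; python3 q.py
```

```text
t42.48 head149.0 p[483.2 -96.6 205.7] F[ 1.1  1.4 -2.2] Fr-0.2 Ft-1.7 M[ 0.22 -0.16 -0.09] tau-0.22 axis[ 543.7 -132.9] q6 1.91 op12.4 rp[-3.141e+00  1.000e-03]
t43.23 head207.4 p[ 480.9 -165.6  205.6] F[ 1.1  2.8 -1.3] Fr-2.2 Ft-2.0 M[ 0.51 -0.28 -0.06] tau-0.20 axis[ 543.6 -133.1] q6 0.76 op12.3 rp[-3.141  0.   ]
```

```bash
python3 -m creep '[{"x":1,"y":11.9,"z":0,"rx":0,"ry":0,"rz":-0.17,"hand":6},{"x":1,"y":11.9,"z":0,"rx":0,"ry":0,"rz":-0.17,"hand":6},{"x":1,"y":11.9,"z":0,"rx":0,"ry":0,"rz":-0.17,"hand":6},{"x":1,"y":11.9,"z":0,"rx":0,"ry":0,"rz":-0.17,"hand":6},{"x":1,"y":11.9,"z":0,"rx":0,"ry":0,"rz":-0.17,"hand":6},{"x":1,"y":11.9,"z":0,"rx":0,"ry":0,"rz":-0.17,"hand":6},{"x":1,"y":11.9,"z":0,"rx":0,"ry":0,"rz":-0.17,"hand":6}]' >/dev/null; python3 q.py;  python3 -m creep '[{"x":0.5,"y":-8.45,"z":0,"rx":0,"ry":0,"rz":0.12,"hand":6},{"x":0.5,"y":-8.45,"z":0,"rx":0,"ry":0,"rz":0.12,"hand":6},{"x":0.5,"y":-8.45,"z":0,"rx":0,"ry":0,"rz":0.12,"hand":6},{"x":0.5,"y":-8.45,"z":0,"rx":0,"ry":0,"rz":0.12,"hand":6},{"x":0.5,"y":-8.45,"z":0,"rx":0,"ry":0,"rz":0.12,"hand":6}]' >/dev/null; python3 q.py
```

```text
t44.10 head275.6 p[ 550.4 -203.4  205.5] F[-0.5  2.8 -1.4] Fr-2.8 Ft-0.2 M[ 0.54  0.16 -0.19] tau-0.20 axis[ 543.5 -133.2] q6 -0.45 op12.3 rp[-3.141 -0.   ]
t44.73 head240.7 p[ 509.5 -194.9  205.7] F[ 1.1  1.6 -1.5] Fr-1.9 Ft0.2 M[ 0.3  -0.33  0.17] tau0.19 axis[ 544.1 -133.3] q6 0.14 op12.5 rp[ 3.141 -0.   ]
```

```bash
python3 -m creep '[{"x":0.5,"y":-8.45,"z":0,"rx":0,"ry":0,"rz":0.12,"hand":6},{"x":0.5,"y":-8.45,"z":0,"rx":0,"ry":0,"rz":0.12,"hand":6},{"x":0.5,"y":-8.45,"z":0,"rx":0,"ry":0,"rz":0.12,"hand":6}]' >/dev/null; python3 q.py;  python3 -m creep '[{"x":0.5,"y":-8.45,"z":0,"rx":0,"ry":0,"rz":0.12,"hand":6},{"x":0.5,"y":-8.45,"z":0,"rx":0,"ry":0,"rz":0.12,"hand":6},{"x":0.5,"y":-8.45,"z":0,"rx":0,"ry":0,"rz":0.12,"hand":6}]' >/dev/null; python3 q.py;  python3 -m creep '[{"x":0.5,"y":-8.45,"z":0,"rx":0,"ry":0,"rz":0.12,"hand":6},{"x":0.5,"y":-8.45,"z":0,"rx":0,"ry":0,"rz":0.12,"hand":6},{"x":0.5,"y":-8.45,"z":0,"rx":0,"ry":0,"rz":0.12,"hand":6}]' >/dev/null; python3 q.py
```

```text
t45.10 head220.1 p[ 490.1 -179.   205.7] F[ 4.3 -0.2 -3.8] Fr-3.2 Ft2.9 M[-0.09 -0.54  0.39] tau0.60 axis[ 544.1 -133.5] q6 0.52 op12.2 rp[ 3.14 -0.  ]
t45.48 head199.5 p[ 477.6 -157.8  205.7] F[ 3.3 -5.  -5.6] Fr-1.4 Ft5.8 M[-0.82 -0.51  0.69] tau1.09 axis[ 544.1 -134.2] q6 0.91 op12.6 rp[ 3.139 -0.   ]
t45.85 head178.9 p[ 473.1 -133.4  205.6] F[ 2.2 -8.6 -6.1] Fr-2.3 Ft8.6 M[-1.37 -0.21  0.81] tau1.41 axis[ 543.7 -134.7] q6 1.32 op12.2 rp[ 3.138 -0.   ]
```

```bash
python3 -m creep '[{"x":0.2,"y":-4.2,"z":0,"rx":0,"ry":0,"rz":0.06,"hand":6},{"x":0,"y":0,"z":0,"rx":0,"ry":0,"rz":0,"hand":6}]' >/dev/null; python3 q.py
```

```text
t46.10 head175.7 p[ 473.2 -129.2  205.5] F[ 0.5 -7.8 -6.3] Fr-1.1 Ft7.7 M[-1.26 -0.01  0.7 ] tau1.25 axis[ 543.6 -134.5] q6 1.38 op12.0 rp[3.138 0.   ]
```

```bash
python3 -m creep '[{"x":0.2,"y":-4.2,"z":0,"rx":0,"ry":0,"rz":0.06,"hand":6}]' >/dev/null; python3 q.py; python3 -m creep '[{"x":0,"y":0,"z":0,"rx":0,"ry":0,"rz":0,"hand":6}]' >/dev/null; python3 q.py; python3 -m creep '[{"x":0.2,"y":-4.2,"z":0,"rx":0,"ry":0,"rz":0.06,"hand":6}]' >/dev/null; python3 q.py
```

```text
t46.23 head172.2 p[ 473.5 -125.5  205.5] F[-1.1 -8.9 -4.9] Fr-0.1 Ft9.0 M[-1.49  0.19  0.96] tau1.59 axis[ 543.4 -135. ] q6 1.45 op12.1 rp[3.138 0.   ]
t46.35 head172.2 p[ 473.5 -125.   205.5] F[ 0.1 -7.2 -4.5] Fr-1.1 Ft7.1 M[-1.3   0.14  0.68] tau1.18 axis[ 543.5 -134.5] q6 1.45 op12.2 rp[3.139 0.   ]
t46.48 head168.8 p[ 474.  -121.4  205.4] F[ -1.4 -10.2  -4.4] Fr-0.6 Ft10.3 M[-1.56  0.28  1.07] tau1.80 axis[ 543.3 -135.1] q6 1.52 op12.6 rp[3.138e+00 1.000e-03]
```

```bash
python3 -m creep '[{"x":0.2,"y":4.2,"z":0,"rx":0,"ry":0,"rz":-0.06,"hand":6},{"x":0.2,"y":4.2,"z":0,"rx":0,"ry":0,"rz":-0.06,"hand":6},{"x":0,"y":0,"z":0,"rx":0,"ry":0,"rz":0,"hand":6}]' >/dev/null; python3 q.py; python3 -m creep '[{"x":0.2,"y":0,"z":-1.5,"rx":0,"ry":0,"rz":0,"hand":6},{"x":0,"y":0,"z":-1.5,"rx":0,"ry":0,"rz":0,"hand":6}]' >/dev/null; python3 q.py
```

```text
t46.85 head175.6 p[ 473.2 -128.2  205.5] F[-0.3 -0.6 -4.8] Fr0.2 Ft0.6 M[-0.24 -0.    0.36] tau0.40 axis[ 543.6 -133.6] q6 1.38 op11.8 rp[3.141e+00 1.000e-03]
t47.10 head175.6 p[ 473.3 -127.9  208.4] F[  3.7  -4.  -15. ] Fr-4.0 Ft3.7 M[-0.57 -0.01  0.21] tau0.47 axis[ 543.7 -133.4] q6 1.38 op12.6 rp[3.141e+00 1.000e-03]
```

```bash
python3 -m creep '[{"x":0.2,"y":5.6,"z":1,"rx":0,"ry":0,"rz":-0.08,"hand":6},{"x":0,"y":0,"z":0,"rx":0,"ry":0,"rz":0,"hand":6}]' >/dev/null; python3 q.py; python3 -m creep '[{"x":0,"y":0,"z":-1.5,"rx":0,"ry":0,"rz":0,"hand":6},{"x":0,"y":0,"z":-1.5,"rx":0,"ry":0,"rz":0,"hand":6}]' >/dev/null; python3 q.py; python3 -m creep '[{"x":0,"y":0,"z":-1.5,"rx":0,"ry":0,"rz":0,"hand":6},{"x":0,"y":0,"z":-1.5,"rx":0,"ry":0,"rz":0,"hand":6}]' >/dev/null; python3 q.py
```

```text
t47.35 head180.1 p[ 473.5 -133.3  208.4] F[-0.3 -0.2 -4.7] Fr0.3 Ft0.2 M[0.1  0.19 0.08] tau0.10 axis[ 544.1 -133.1] q6 1.29 op12.2 rp[-3.141  0.   ]
t47.60 head180.2 p[ 473.5 -133.2  211.4] F[-1.  -0.2 -4.3] Fr1.0 Ft0.2 M[-0.03  0.23 -0.04] tau-0.03 axis[ 544.1 -133. ] q6 1.29 op12.3 rp[-3.141 -0.   ]
t47.85 head180.2 p[ 473.5 -133.3  214.3] F[-0.8 -0.  -3.8] Fr0.8 Ft0.0 M[ 0.05  0.25 -0.01] tau-0.01 axis[ 544.1 -133.1] q6 1.29 op12.1 rp[-3.142 -0.   ]
```

```bash
python3 -m creep '[{"x":0,"y":0,"z":-4,"rx":0,"ry":0,"rz":0,"hand":6},{"x":0,"y":0,"z":-6,"rx":0,"ry":0,"rz":0,"hand":6},{"x":0,"y":0,"z":-8,"rx":0,"ry":0,"rz":0,"hand":6},{"x":0,"y":0,"z":-10,"rx":0,"ry":0,"rz":0,"hand":6},{"x":0,"y":0,"z":-12,"rx":0,"ry":0,"rz":0,"hand":6},{"x":0,"y":0,"z":0,"rx":0,"ry":0,"rz":0,"hand":6}]' >/dev/null; python3 q.py; python3 -m creep '[{"x":0,"y":25,"z":0,"rx":0,"ry":0,"rz":0,"hand":6},{"x":-4,"y":45,"z":0,"rx":0,"ry":0,"rz":0,"hand":6},{"x":-4,"y":50,"z":0,"rx":0,"ry":0,"rz":0,"hand":6},{"x":-4,"y":50,"z":0,"rx":0,"ry":0,"rz":0,"hand":6},{"x":-4,"y":49,"z":20,"rx":0,"ry":0,"rz":0,"hand":6},{"x":0,"y":0,"z":50,"rx":0,"ry":0,"rz":0,"hand":6},{"x":0,"y":0,"z":50,"rx":0,"ry":0,"rz":0,"hand":6},{"x":0,"y":0,"z":50,"rx":0,"ry":0,"rz":0,"hand":6},{"x":0,"y":0,"z":50,"rx":0,"ry":0,"rz":0,"hand":6},{"x":0,"y":0,"z":0,"rx":0,"ry":0,"rz":0,"hand":6},{"x":0,"y":0,"z":0,"rx":0,"ry":0,"rz":0,"hand":6}]' >/dev/null; python3 q.py
```

```text
t48.60 head180.2 p[ 474.3 -133.7  255.5] F[ 0.4  0.2 -5. ] Fr-0.4 Ft-0.2 M[ 0.01  0.05 -0.02] tau-0.03 axis[ 544.9 -133.4] q6 1.29 op12.2 rp[ 3.141e+00 -2.000e-03]
t49.98 head180.2 p[ 459.2 -353.1   35.6] F[ 0.6  0.3 -4.3] Fr-0.6 Ft-0.3 M[-0.05  0.03 -0.01] tau-0.04 axis[ 529.8 -352.9] q6 0.91 op12.1 rp[ 3.141e+00 -1.000e-03]
```

```bash
python3 -m creep '[{"x":0,"y":0,"z":20,"rx":0,"ry":0,"rz":0,"hand":6},{"x":0,"y":0,"z":8,"rx":0,"ry":0,"rz":0,"hand":6},{"x":0,"y":0,"z":4,"rx":0,"ry":0,"rz":0,"hand":6},{"x":0,"y":0,"z":0,"rx":0,"ry":0,"rz":0,"hand":6}]' >/dev/null; python3 q.py; python3 -m creep '[{"x":0,"y":0,"z":2,"rx":0,"ry":0,"rz":0,"hand":6},{"x":0,"y":0,"z":0,"rx":0,"ry":0,"rz":0,"hand":6}]' >/dev/null; python3 q.py
```

```text
t50.48 head180.2 p[ 458.4 -352.5    2.1] F[-0.1 -0.5 -3.7] Fr0.1 Ft0.5 M[-0.   0.1  0. ] tau0.04 axis[ 529.  -352.2] q6 0.91 op12.2 rp[-3.141  0.   ]
t50.73 head180.2 p[ 458.6 -352.7    1.3] F[-3.2  1.   5.2] Fr3.2 Ft-1.0 M[ 0.35  0.49 -0.  ] tau-0.07 axis[ 529.2 -352.5] q6 0.91 op12.5 rp[ 3.141e+00 -1.000e-03]
```

```bash
python3 -m creep '[{"x":0,"y":0,"z":0,"rx":0,"ry":0,"rz":0,"hand":45},{"x":0,"y":0,"z":0,"rx":0,"ry":0,"rz":0,"hand":45},{"x":0,"y":0,"z":0,"rx":0,"ry":0,"rz":0,"hand":45},{"x":0,"y":0,"z":-40,"rx":0,"ry":0,"rz":0,"hand":45},{"x":0,"y":0,"z":-60,"rx":0,"ry":0,"rz":0,"hand":45},{"x":0,"y":20,"z":-60,"rx":0,"ry":0,"rz":0,"hand":45},{"x":0,"y":60,"z":-20,"rx":0,"ry":0,"rz":0,"hand":45},{"x":0,"y":60,"z":0,"rx":0,"ry":0,"rz":0,"hand":45},{"x":0,"y":60,"z":0,"rx":0,"ry":0,"rz":0,"hand":45},{"x":0,"y":0,"z":0,"rx":0,"ry":0,"rz":0,"hand":45},{"x":0,"y":0,"z":0,"rx":0,"ry":0,"rz":0,"hand":45}]' >/dev/null; python3 q.py; python3 - <<'E'
from h import *
g=np.load("f.npy").astype(int); f=grab_frame("side").astype(int)   # f.npy: after swing, before tightening
d=np.abs(f-g).sum(2)
# lamp/tray region and left items
for n,(r0,r1,c0,c1) in {"lamp+tray":(220,290,285,355),"bottle+tub":(175,235,240,325),"post":(232,302,350,380)}.items():
    m=d[r0:r1,c0:c1]; print(n,"changed px",(m>60).sum(),"of",m.size, "mean",m.mean().round(1))
# tube direction from bright tube pixels
def tube(im):
    m=(im.min(2)>185).astype('uint8'); m[:222]=0; m[252:]=0; m[:,:322]=0; m[:,362:]=0
    return m
e=cv2.phaseCorrelate(g[222:252,300:360].mean(2),f[222:252,300:360].mean(2)); print("lamp shift px",e)
hsv=cv2.cvtColor(f.astype('uint8'),cv2.COLOR_RGB2HSV); m=np.zeros((480,640),np.uint8); m[318:375,325:412]=hsv[318:375,325:412,1]<70
n,l,s,c=cv2.connectedComponentsWithStats(m); i=1+s[1:,4].argmax(); print("spanner blob",s[i],"exp ring",proj((529,-352.5,14)),"eye",proj((375,-353,12)))
E
```

```text
t52.10 head180.2 p[ 458.7 -551.1  178.5] F[-0.6  0.8  1. ] Fr0.6 Ft-0.8 M[ 0.02  0.04 -0.  ] tau-0.06 axis[ 529.3 -550.8] q6 0.69 op44.9 rp[-3.14e+00  1.00e-03]
lamp+tray changed px 287 of 4900 mean 12.6
bottle+tub changed px 291 of 5100 mean 16.5
post changed px 305 of 2100 mean 24.9
lamp shift px ((-0.0010306400565092133, -0.0757430735753779), 0.9302711858735975)
spanner blob [ 336  318   76   47 1121] exp ring [389.7 338.5] eye [339.9 353.4]
```

```bash
python3 - <<'E'
from h import *
print("knob",ray(326,223.8,170),"rimcentre",ray(324.7,240.7,96)); print("exp rim px of tray centre",proj((491.6,67,96)))
f=grab_frame("side").astype(int)
# shade rim: dark grey unsaturated blob
s=f.max(2)-f.min(2); b=f.mean(2); m=((s<14)&(b<125)).astype('uint8'); m[:224]=0;m[252:]=0;m[:,:300]=0;m[:,346:]=0
n,l,st_,c=cv2.connectedComponentsWithStats(m); i=1+st_[1:,4].argmax(); print(st_[i],c[i])
L=l==i
for r in range(232,252): 
    x=np.nonzero(L[r])[0]; print(r,(x.min(),x.max()) if len(x) else None,end=' ')
print(); print("pred rim L/R",proj((491.6-60*.936,67+60*.35,96)),proj((491.6+60*.936,67-60*.35,96)))
E
```

```text
knob [484.5  53.2 170. ] rimcentre [482.5  62.4  96. ]
exp rim px of tray centre [326.7 239.4]
[307 225  35  26 591] [322.5143824  238.36209814]
232 (np.int64(308), np.int64(332)) 233 (np.int64(308), np.int64(333)) 234 (np.int64(307), np.int64(335)) 235 (np.int64(307), np.int64(336)) 236 (np.int64(307), np.int64(337)) 237 (np.int64(307), np.int64(339)) 238 (np.int64(307), np.int64(340)) 239 (np.int64(307), np.int64(341)) 240 (np.int64(307), np.int64(341)) 241 (np.int64(308), np.int64(340)) 242 (np.int64(308), np.int64(340)) 243 (np.int64(309), np.int64(339)) 244 (np.int64(309), np.int64(338)) 245 (np.int64(310), np.int64(337)) 246 (np.int64(311), np.int64(336)) 247 (np.int64(313), np.int64(333)) 248 (np.int64(314), np.int64(330)) 249 (np.int64(315), np.int64(321)) 250 (np.int64(318), np.int64(320)) 251 None 
pred rim L/R [309.2 239.5] [344.3 239.4]
```

```bash
python3 -c "
from rig import *
print(sign_off())"
```

```text
the job is handed in; nothing more can be done
None
```

I handed the job in with the lamp within about 8 mm of the tray's middle, the nut tightened to roughly 1.5–1.7 N·m (peak reading 1.8) after a second seating of the spanner, and the spanner laid flat on the counter; I never went near the doughnuts, bottle or tub.

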